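# Lock the spacer sleeve on the tape-roll spindle with an R-clip

## Robot

A 6-joint arm with a two-finger parallel gripper is mounted at the origin on the work surface; the furniture and walls round the work are solid. World frame = base frame: x ahead of the robot, y to its left, z up, the work surface at z = 0. Lengths are in m, angles in rad, forces in N, time in s.
With the tool pointing down it reaches from about 0.275 to 0.825 m from the base axis. Payload 4.9 kg.
Tool frame: the origin (TCP) lies on the centre line of the jaws, within the pads' length; the fingertips stand 14 mm ahead of it and the grasp point (between the pads) lies 5 mm behind it; x points along the fingers, y is the direction in which the jaws open and shut, and the axes are right-handed (so a half turn about x gives the same grasp; the last joint's range is limited). The gripper opens to 85 mm and grips with 20 to 120 N. Pads are 22 mm wide; open, the fingers measure 114 mm over their backs; the gripper's body (76 mm by 85 mm) begins 54 mm behind the grasp point. The pads swing forward as they close: fully open they stand 13 mm farther back than shut.
Start: joints at [1.056, 0.326, -0.193, 1.052, 0, 1.437], TCP at [0.204, 0.511, 0.245] pointing down, gripper open.
Joint ranges: [-2.65, 2.65], [-0.97, 1.79], [-1.3, 1.35], [-1.93, 2.1], [-1.47, 1.37], [-3.14, 3.14]. Speed limits (rad/s): [2.57, 2.57, 3.14, 3.14, 3.14, 3.14].

## Interface

Orientations are given as a unit quaternion [x, y, z, w].
In Python, from station import manip, vision, order gives the robot as it stands. The module is installed in compiled form; this text tells all that it offers.
- The arm moves only by the shell command python3 -m jog 'ROWS'. ROWS is JSON, a list of rows, each an object with "gripper": the closure, from 0 (fully open) to 1 (shut); "delta_pos": the shift along the world's x, y, z in m, a list of three; "turn": the turn, a rotation vector about the world's x, y, z in rad, a list of three. A call has exactly 8 rows; each row is the pose to reach, as a shift and turn from the pose commanded when the call began; what a row does not reach only later rows make up. A row lasts 1/8 s, in which the tool goes at most 62.5 mm and 10.7 degrees, less where a joint would pass 70% of its speed; a pose out of reach is approached as far as the arm can. A call with a gripper value outside its range is refused whole. The fingers move at their own pace and stop on an object; the grip force is fixed at half the most. Time passes only in rows, so rows that repeat a pose let the fingers close, or fill a call up. It gives the time, the measured TCP pose, the force and the opening at its end, in the units of the state.
- manip.state(): the state, without advancing time (a new reading comes with each control period).
- vision.camera(name): name is "scene" or "top"; returns (picture, depth): 480x640x3 uint8, red, green, blue; 480x640 float32, m along the optical axis (not along the pixel's ray), 0 where there is no reading.
- vision.camera_params(name): a dict with "mtx" (3x3 intrinsics, pixels), "k1" (the pictures are not rectified: a ray, as slopes to the right and down, at radius r is drawn at 1 + k1 r^2 times it, then the intrinsics apply), "R" (3x3) and "t" (3): a world point X has camera coordinates R X + t. Camera axes: x right, y down, z forward; pixel columns grow to the right and rows downward; lengths in m; the calibration is good to about 2 mm. A picture is of the moment at which its call begins. camera_params takes no time and is no camera call.
- order.hand_in(): hands the job in, once; it reports no verdict.
The state is a dict: "t": time; "joint_pos": joint angles; "qvel": joint speeds; "joint_efforts": joint torques, N m; "ee_pos": TCP position; "tool_rot": TCP orientation; "wrist_force": force on the tool from outside, world axes, zero at the start; "ft_torque": the same for the moment, N m; "width": opening from 0.0 (shut) to 1.0 (fully open).
Only numpy, scipy, OpenCV 4.12 (cv2) and the standard library are available. Lean on these libraries where they do the work, as an engineer would, in place of code of your own. Each camera call takes 0.05 s, during which the arm holds its last target.

## Task

Get the tape-roll stand ready for use: slip the loose steel spacer sleeve over the upright spindle, right down onto the core of the roll, then lock it with the R-clip. Push the clip's straight leg through the spindle's cross-hole from the robot's side until its bent leg has ridden over the spindle and snapped in behind it and its collar is up against the spindle, and let go; the spindle slides away from the push some way before it holds, so feel the push and do not force it (push with less than 20 N), and leave the sweets, the stamp and the tea glass where they are.

Things in the scene. Friction and masses are not known exactly. Their poses are not given: they have to be found in the camera images.
- stand: Fixed stand: grey round base 120 mm across, 12 mm thick, carrying a roll of brown tape 96 mm across round a grey core, both level on top at 60 mm above the worktop. Origin: centre of the base's underside. x points away from the robot (within about 0.4 rad), along the cross-hole; z up. It cannot be moved.
- spindle_hole (a point): Centre of the cross-hole, 95 mm above the worktop, in the upright round steel spindle (22 mm diameter, bevelled top at 113.5 mm) amid the roll. The hole is 9 x 9 mm, through along this point's x. Pushed along x with over 4 N, the spindle slides off in its slotted mount, 1 to 26 mm, until a hidden stop holds it hard; how far cannot be seen. The point moves with it.
- sleeve: Loose steel spacer sleeve, a plain ring standing upright: 36 mm outside, 26 mm bore, 26 mm high, about 50 g. Origin: centre of its underside, z along its axis. On the spindle it rests on the core, its underside 60 mm above the worktop, its top below the cross-hole.
- clip: Loose R-clip lying flat, 60 g. Origin: under the centre of its grey ribbed grip: 24 mm wide (y), 26 mm high, x = -18 to +14 mm. Two 6 mm steel wires run along +x, 13 mm above the underside: the straight leg (y = 0, round tip at x = 73, stop collar 13 mm across at x = 20 to 24) and the bent leg on the +y side (out to y = 21, end at x = 67). A wire eye reaches back to x = -39. z up.
- clip_seat (a point): Point on the clip's straight leg, 35 mm ahead of the clip's origin and 13 mm above its underside, that lies at the centre of the cross-hole when the clip is home (its collar touching the spindle). Same axes as the clip.
- clip_tip (a point): Tip of the clip's straight leg, 73 mm ahead of the clip's origin and 13 mm above its underside.
- clip_leg (a joint): Angle of the sprung bent leg about its root: 0 at rest, positive (to about 0.1 rad) while spread from the straight leg as it rides over the spindle, near 0 again once snapped behind it. Riding over takes roughly 5 to 15 N of push, depending on friction.
- clip_collar: The stop collar on the clip's straight leg: a disc 13 mm across, 4 mm thick. Origin: centre of its rear face, 20 mm ahead of the clip's origin, 13 mm above its underside; x along the leg.
- white_sweet: Bystander: white sweet, 30x38x26 mm, loose on the worktop; origin at its underside.
- brown_sweet: Bystander: dark brown sweet, 32x37x26 mm, loose on the worktop; origin at its underside.
- stamp: Bystander: wooden hand stamp, 31x52 mm, 81 mm high, standing loose to the right of the stand; origin at its underside.
- glass_of_tea: Bystander: waisted tea glass, 62 mm across, 86 mm high, standing to the left behind the stand; origin at its underside.
- spindle: The upright spindle of the stand (see spindle_hole). Origin: on its axis, 95 mm below the centre of the hole; same axes as the stand.

How it is judged:
By the outcome, as a careful person would: the job done as asked, in the order asked, and still so for the second after the job is handed in, with the robot touching nothing.
It also fails if it takes over 72 s, if anything falls off the work surface, if the arm or the gripper's body presses on something with over 40 N, if the wrist force passes 120 N, or if a joint passes its speed limit or range.

## Working session

There is one attempt and no reset: what is moved stays moved. The work goes in short steps, Python scripts to look and compute and a shell command to move; the robot and the scene stay as the last step left them, time stands still between calls to the robot, and variables do not carry over. Pictures are saved under pics/ and viewed, and the job is handed in when it is done.

```bash
mkdir -p pics; ls; python3 - <<'E'
from station import manip, vision
import cv2,numpy as np
s=manip.state(); print({k:np.round(v,3).tolist() for k,v in s.items()})
for n in ["scene","top"]:
    p,d=vision.camera(n); cv2.imwrite(f"pics/{n}0.png",p[:,:,::-1]); np.savez(f"pics/{n}0.npz",p=p,d=d)
    c=vision.camera_params(n); print(n,c, "campos",-np.array(c["R"]).T@np.array(c["t"]))
E
```

```text
pics
{'t': 0.0, 'joint_pos': [1.056, 0.327, -0.194, 1.052, 0.0, 1.437], 'qvel': [0.001, 0.001, -0.001, -0.002, 0.0, -0.001], 'joint_efforts': [-0.0, -44.341, 26.244, 0.016, -0.0, -0.0], 'ee_pos': [0.204, 0.51, 0.244], 'tool_rot': [0.133, 0.695, -0.134, 0.694], 'wrist_force': [0.107, -0.367, 0.168], 'ft_torque': [-0.026, 0.041, -0.026], 'width': 1.004}
scene {'mtx': array([[553.49756193,   0.        , 313.45060156],
       [  0.        , 553.49756193, 241.24489937],
       [  0.        ,   0.        ,   1.        ]]), 'k1': -0.037870113158914656, 'R': array([[ 0.64147853, -0.76696341, -0.01650497],
       [-0.57744284, -0.46857822, -0.66857626],
       [ 0.50503966,  0.43840799, -0.7434604 ]]), 't': array([-0.3759531 ,  0.39670196,  0.86165973])} campos [ 0.03506621 -0.48021489  0.8996303 ]
top {'mtx': array([[611.31695733,   0.        , 326.63501256],
       [  0.        , 611.31695733, 239.52009553],
       [  0.        ,   0.        ,   1.        ]]), 'k1': -0.1557959521789412, 'R': array([[-0.00358532, -0.99994444,  0.00991271],
       [-0.99860493,  0.00305795, -0.05271473],
       [ 0.05268149, -0.01008788, -0.99856041]]), 't': array([0.01867734, 0.58039018, 1.36370505])} campos [0.50780544 0.03065839 1.39215184]
```

View pics/scene0.png

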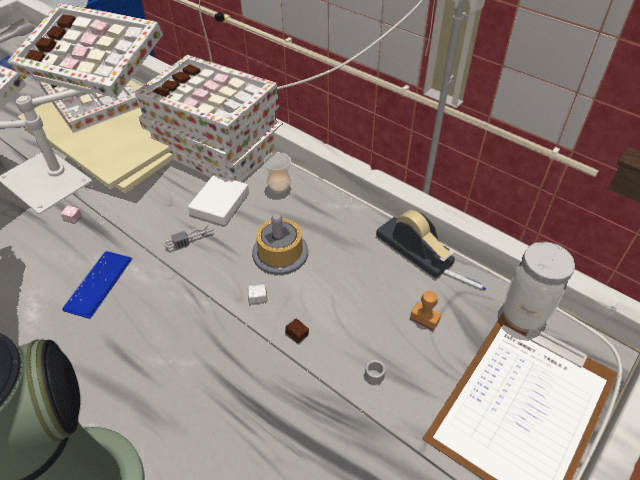

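View pics/top0.png

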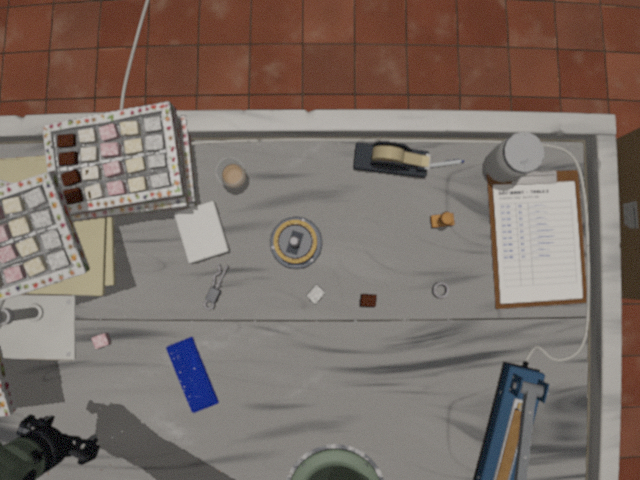

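Both pictures show the stand (top ~296,242; scene ~279,245), sleeve (top 440,290; scene 375,372), clip (top 214,290; scene 188,238), sweets (top 316,295 and 368,300) and the stamp (top 441,220). Next I take enlarged crops and measure.

```bash
cat > h.py <<'E'
import numpy as np,cv2
from station import manip,vision
def par(n):
    c=vision.camera_params(n); return np.array(c["mtx"]),np.array([c["k1"],0,0,0,0.]),np.array(c["R"]),np.array(c["t"])
def ray(n,uv):
    K,D,R,t=par(n); s=cv2.undistortPoints(np.array(uv,float).reshape(-1,1,2),K,D).reshape(-1,2)
    return -R.T@t,(R.T@np.c_[s,np.ones(len(s))].T).T
def onz(n,uv,z):
    o,d=ray(n,uv); return o+d*((z-o[2])/d[:,2])[:,None]
def proj(n,X):
    K,D,R,t=par(n); return cv2.projectPoints(np.array(X,float).reshape(-1,1,3),cv2.Rodrigues(R)[0],t,K,D)[0].reshape(-1,2)
def cloud(n,d,box):  # box u0,v0,u1,v1 -> uv, world
    u0,v0,u1,v1=box; vv,uu=np.mgrid[v0:v1,u0:u1]; z=d[v0:v1,u0:u1].ravel(); uv=np.c_[uu.ravel(),vv.ravel()]
    o,r=ray(n,uv); return uv,o+r*z[:,None],z
def crop(p,box,k,name):
    u0,v0,u1,v1=box; cv2.imwrite(name,cv2.resize(p[v0:v1,u0:u1,::-1],None,fx=k,fy=k,interpolation=cv2.INTER_CUBIC))
E
python3 - <<'E'
from h import *
for n,boxes in dict(top=dict(clip=(190,255,250,315),sl=(420,270,460,310),st=(265,210,330,275)),scene=dict(clip=(155,215,225,260),sl=(355,352,395,392),st=(245,205,315,275))).items():
    f=np.load(f"pics/{n}0.npz")
    ims=[]
    for k,b in boxes.items():
        a=f['p'][b[1]:b[3],b[0]:b[2],::-1]; ims.append(cv2.resize(a,(260,int(260*a.shape[0]/a.shape[1])) ,interpolation=cv2.INTER_CUBIC))
        uv,X,z=cloud(n,f['d'],b); ok=z>0
        print(n,k,"zrange",np.percentile(X[ok,2],[0,2,50,90,98,100]).round(4), "valid",ok.mean())
        m=ok&(X[:,2]>.008); print("  mean above 8mm",X[m].mean(0).round(4),"bb",X[m].min(0).round(4),X[m].max(0).round(4))
    H=max(i.shape[0] for i in ims); cv2.imwrite(f"pics/{n}crop.png",np.hstack([cv2.copyMakeBorder(i,0,H-i.shape[0],0,5,0) for i in ims]))
E
```

```text
top clip zrange [-0.0092 -0.0053  0.0011  0.0165  0.03    0.0369] valid 0.9961111111111111
  mean above 8mm [0.4883 0.277  0.0218] bb [0.4149 0.1927 0.008 ] [0.5462 0.3262 0.0369]
top sl zrange [-0.0088 -0.0056  0.0004  0.0061  0.027   0.0337] valid 0.99625
  mean above 8mm [ 0.4656 -0.2396  0.0226] bb [ 0.4403 -0.2754  0.0082] [ 0.4835 -0.2063  0.0337]
top st zrange [-0.0081 -0.005   0.0081  0.062   0.0938  0.1217] valid 0.9959763313609468
  mean above 8mm [0.5726 0.0857 0.047 ] bb [0.503  0.0203 0.008 ] [0.6437 0.1542 0.1217]
scene clip zrange [-0.0093 -0.0059 -0.0018  0.014   0.0239  0.0328] valid 0.9955555555555555
  mean above 8mm [0.4886 0.2647 0.0168] bb [0.4232 0.2347 0.0081] [0.5626 0.2995 0.0328]
scene sl zrange [-0.0069 -0.0048 -0.0009  0.0216  0.0261  0.0281] valid 0.995
  mean above 8mm [ 0.4668 -0.2422  0.0203] bb [ 0.4494 -0.2593  0.0081] [ 0.4869 -0.2241  0.0281]
scene st zrange [-0.0076 -0.0056  0.004   0.0587  0.0994  0.1157] valid 0.996734693877551
  mean above 8mm [0.5632 0.072  0.0466] bb [0.5164 0.0237 0.008 ] [0.6296 0.1392 0.1157]
```

View pics/topcrop.png

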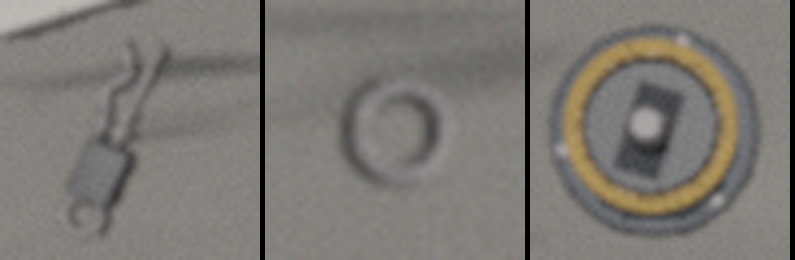

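View pics/scenecrop.png

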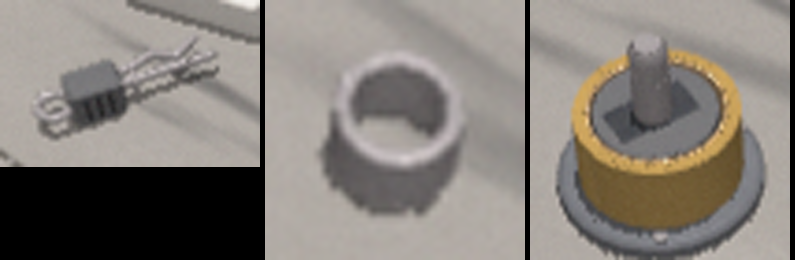

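```bash
cat > fit.py <<'E'
from h import *
from scipy.optimize import minimize
from scipy.ndimage import map_coordinates
def grad(p):
    g=cv2.GaussianBlur(cv2.cvtColor(p,cv2.COLOR_RGB2GRAY).astype(np.float32),(0,0),.7)
    g=np.hypot(cv2.Sobel(g,cv2.CV_32F,1,0),cv2.Sobel(g,cv2.CV_32F,0,1)); return np.minimum(g,np.percentile(g,99.5))
def circ(x,y,z,r,n=120):
    a=np.linspace(0,2*np.pi,n,endpoint=False); return np.c_[x+r*np.cos(a),y+r*np.sin(a),0*a+z]
def hull(n,P,m=200):
    h=cv2.convexHull(proj(n,P).astype(np.float32)).reshape(-1,2); h=np.r_[h,h[:1]]
    s=np.r_[0,np.cumsum(np.linalg.norm(np.diff(h,axis=0),axis=1))]; q=np.linspace(0,s[-1],m)
    return np.c_[np.interp(q,s,h[:,0]),np.interp(q,s,h[:,1])]
def score(G,uv): return map_coordinates(G,[uv[:,1],uv[:,0]],order=1,mode='nearest').mean()
def grid(f,c,steps):
    c=np.array(c,float)
    for st in steps:
        import itertools
        best=max((f(c+np.array(k)*st),tuple(c+np.array(k)*st)) for k in itertools.product(*[range(-4,5)]*len(c)))
        c=np.array(best[1])
    return c,best[0]
def sleeve(n,x,y,z0=0): return np.r_[hull(n,np.r_[circ(x,y,z0,.018),circ(x,y,z0+.026,.018)]),proj(n,circ(x,y,z0+.026,.013))]
def spindle(n,x,y,zb=.075): return hull(n,np.r_[circ(x,y,zb,.011),circ(x,y,.1105,.011),circ(x,y,.1135,.0085)])
def stand(n,x,y): return np.r_[hull(n,np.r_[circ(x,y,0,.06),circ(x,y,.012,.06)]),proj(n,circ(x,y,.06,.048))]
def clip(n,x,y,a,z0=0):
    R=np.array([[np.cos(a),-np.sin(a),0],[np.sin(a),np.cos(a),0],[0,0,1]])
    B=np.array([[i,j,k] for i in(-.018,.014) for j in(-.012,.012) for k in(0,.026)])
    L=np.array([[s,y_,.013] for y_ in(-.003,.003) for s in np.linspace(.026,.073,40)])
    T=lambda P:P@R.T+[x,y,z0]
    return np.r_[hull(n,T(B),160),proj(n,T(L))]
def overlay(p,uvs,box,k,name):
    u0,v0,u1,v1=box; a=cv2.resize(p[v0:v1,u0:u1,::-1],None,fx=k,fy=k,interpolation=cv2.INTER_CUBIC)
    for uv in uvs:
        for u,v in uv: cv2.circle(a,(int((u-u0+.5)*k),int((v-v0+.5)*k)),1,(0,0,255),-1)
    if name: cv2.imwrite(name,a)
    return a
E
python3 - <<'E'
from fit import *
ims=[]
for n in ("top","scene"):
    p=np.load(f"pics/{n}0.npz")['p']; G=grad(p)
    S=[.002,.0007,.0002]
    sl,v=grid(lambda q:score(G,sleeve(n,*q)),[.466,-.241],S); print(n,"sleeve",sl,v)
    st,v=grid(lambda q:score(G,stand(n,*q)),[.57,.083],S); print(n,"stand",st,v)
    sp,v=grid(lambda q:score(G,spindle(n,*q)),st,S); print(n,"spindle",sp,v)
    cl,v=grid(lambda q:score(G,clip(n,*q)),[.485,.268,-.45],[np.array([.002,.002,.06]),np.array([.0007,.0007,.02]),np.array([.0002,.0002,.006])]); print(n,"clip",cl,v)
    for nm,uv in dict(sl=sleeve(n,*sl),st=np.r_[stand(n,*st),spindle(n,*sp)],cl=clip(n,*cl)).items():
        c=uv.mean(0).astype(int); b=(c[0]-32,c[1]-32,c[0]+32,c[1]+32); ims.append(overlay(p,[uv],b,4,None))
cv2.imwrite("pics/ov0.png",np.vstack([np.hstack(ims[:3]),np.hstack(ims[3:])]))
E
```

```text
top sleeve [ 0.4664 -0.2341] 69.90253
top stand [0.5751 0.087 ] 86.14668
top spindle [0.5712 0.0837] 132.53934Traceback (most recent call last):
  File "<stdin>", line 9, in <module>
  File "fit.py", line 18, in grid
    best=max((f(c+np.array(k)*st),tuple(c+np.array(k)*st)) for k in itertools.product(*[range(-4,5)]*len(c)))
  File "fit.py", line 18, in <genexpr>
    best=max((f(c+np.array(k)*st),tuple(c+np.array(k)*st)) for k in itertools.product(*[range(-4,5)]*len(c)))
              ~^^^^^^^^^^^^^^^^^^
  File "<stdin>", line 9, in <lambda>
  File "fit.py", line 29, in clip
    return np.r_[hull(n,T(B),160),proj(n,T(L))]
                                  ~~~~^^^^^^^^
  File "h.py", line 11, in proj
    K,D,R,t=par(n); return cv2.projectPoints(np.array(X,float).reshape(-1,1,3),cv2.Rodrigues(R)[0],t,K,D)[0].reshape(-1,2)
            ~~~^^^
  File "h.py", line 4, in par
    c=vision.camera_params(n); return np.array(c["mtx"]),np.array([c["k1"],0,0,0,0.]),np.array(c["R"]),np.array(c["t"])
ValueError: time passes only in moves, steps and waits
```

```bash
sed -i 's/^def par(n):/from functools import lru_cache\n@lru_cache(None)\ndef par(n):/' h.py
cat > f0.py <<'E'
from fit import *
ims=[]
for n in ("top","scene"):
    p=np.load(f"pics/{n}0.npz")['p']; G=grad(p)
    S=[.002,.0007,.0002]
    sl,v=grid(lambda q:score(G,sleeve(n,*q)),[.466,-.241],S); print(n,"sleeve",sl,v)
    st,v=grid(lambda q:score(G,stand(n,*q)),[.57,.083],S); print(n,"stand",st,v)
    sp,v=grid(lambda q:score(G,spindle(n,*q)),[.571,.085],S); print(n,"spindle",sp,v)
    cl,v=grid(lambda q:score(G,clip(n,*q)),[.485,.268,-.45],[np.array([.002,.002,.06]),np.array([.0007,.0007,.02]),np.array([.0002,.0002,.006])]); print(n,"clip",cl,v)
    for nm,uv in dict(sl=sleeve(n,*sl),st=np.r_[stand(n,*st),spindle(n,*sp)],cl=clip(n,*cl)).items():
        c=uv.mean(0).astype(int); b=(c[0]-32,c[1]-32,c[0]+32,c[1]+32); ims.append(overlay(p,[uv],b,4,None))
cv2.imwrite("pics/ov0.png",np.vstack([np.hstack(ims[:3]),np.hstack(ims[3:])]))
E
python3 f0.py
```

```text
top sleeve [ 0.4664 -0.2341] 69.90253
top stand [0.5751 0.087 ] 86.14668
top spindle [0.5711 0.0837] 132.54219
top clip [ 0.486   0.2662 -0.196 ] 56.661022
scene sleeve [ 0.4627 -0.2434] 141.78194
scene stand [0.5749 0.0843] 146.80669
scene spindle [0.5659 0.0774] 84.93957
scene clip [ 0.4734  0.2671 -0.176 ] 102.66597
```

View pics/ov0.png

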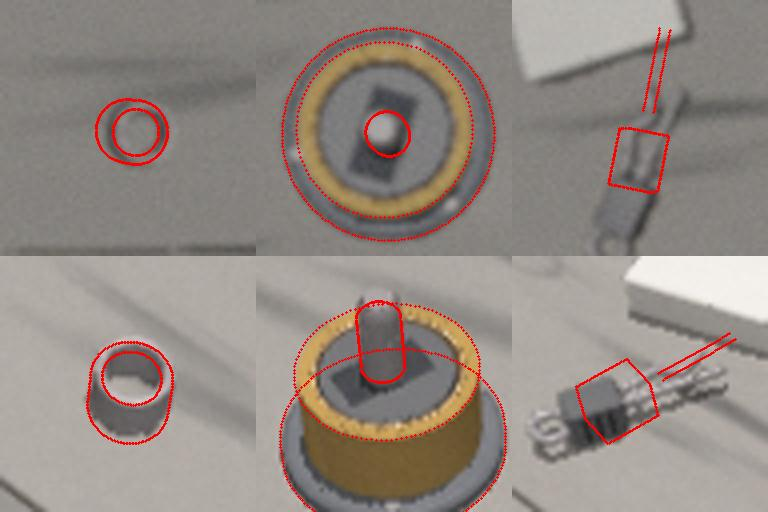

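```bash
python3 - <<'E'
import re
s=open('fit.py').read()
s=re.sub(r"return np.minimum\(g.*","return g/(g+25.)",s); open('fit.py','w').write(s)
f=open('f0.py').read().replace("[.485,.268,-.45]","[.474,.274,-.45] if n=='top' else [.474,.27,-.45]").replace("[.002,.002,.06]","[.002,.002,.03]"); open('f0.py','w').write(f)
E
python3 f0.py
```

```text
top sleeve [ 0.4658 -0.2345] 0.67500865
top stand [0.5751 0.087 ] 0.7580734
top spindle [0.5701 0.0837] 0.8115516
top clip [ 0.4624  0.2709 -0.526 ] 0.6902613
scene sleeve [ 0.4631 -0.2432] 0.796186
scene stand [0.5743 0.0835] 0.7570777
scene spindle [0.5655 0.0775] 0.7307135
scene clip [ 0.4624  0.2708 -0.41  ] 0.7761917
```

View pics/ov0.png

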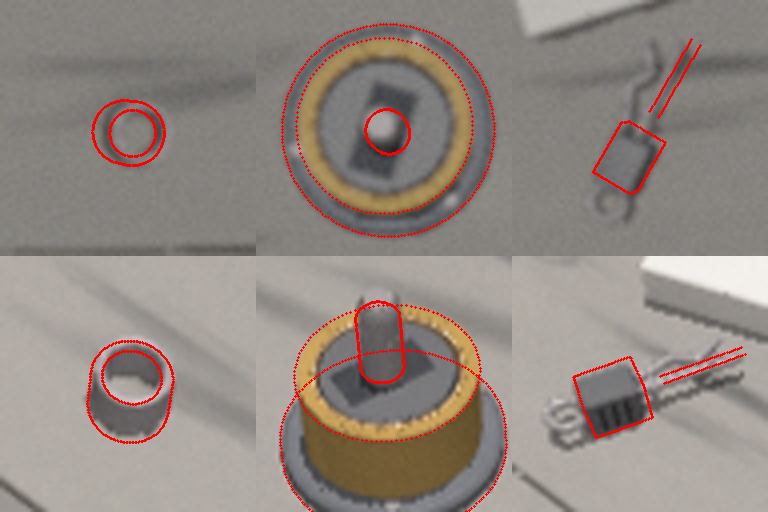

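```bash
python3 - <<'E'
from fit import *
ims=[]
for n in ("top","scene"):
    f=np.load(f"pics/{n}0.npz"); p=f['p']
    hsv=cv2.cvtColor(p,cv2.COLOR_RGB2HSV)
    # tape
    u,v=(296,242) if n=="top" else (279,242)
    m=np.zeros(p.shape[:2],np.uint8); w=34; sub=hsv[v-w:v+w,u-w:u+w]
    m[v-w:v+w,u-w:u+w]=((sub[...,1]>90)&(sub[...,0]<30)).astype(np.uint8)
    # model mask by drawing
    def IoU(q,parts,m):
        r=np.zeros(m.shape,np.uint8)
        for P,val in parts(q):
            h=cv2.convexHull(proj(n,P).astype(np.float32)).reshape(-1,2)
            cv2.fillPoly(r,[np.round(h*16).astype(np.int32)],val,shift=4)
        return (r&m).sum()/max(1,(r|m).sum())
    tape=lambda q:[(np.r_[circ(q[0],q[1],.06,.048),circ(q[0],q[1],.012,.048)],1),(circ(q[0],q[1],.06,q[2]),0)]
    st,v2=grid(lambda q:IoU(q,tape,m),[.572,.083,.036],[np.array([.002,.002,.001]),np.array([.0005,.0005,.0004])]); print(n,"tape",st,v2)
    a=overlay(p,[hull(n,np.r_[circ(st[0],st[1],0.012,.06),circ(st[0],st[1],0.0,.06)]),hull(n,circ(st[0],st[1],.06,.048)),hull(n,circ(st[0],st[1],.06,st[2]))],(u-38,v-38,u+38,v+38),5,None); ims.append(a)
    # edges raw, zoomed
    u,v=(440,290) if n=="top" else (375,372)
    g=cv2.cvtColor(p,cv2.COLOR_RGB2GRAY)[v-19:v+19,u-19:u+19]; g=cv2.normalize(g,None,0,255,cv2.NORM_MINMAX)
    ims.append(cv2.cvtColor(cv2.resize(g,(380,380),interpolation=cv2.INTER_CUBIC),cv2.COLOR_GRAY2BGR))
cv2.imwrite("pics/a1.png",np.vstack([np.hstack(ims[:2]),np.hstack(ims[2:])])[:,:])
E
```

```text
top tape [0.575  0.0865 0.037 ] 0.7507645259938838
scene tape [0.5755 0.084  0.0362] 0.8310648518815053
```

```bash
python3 -c "
import cv2; a=cv2.imread('pics/a1.png'); print(a.shape); cv2.imwrite('pics/a1s.png',cv2.resize(a,(600,600)))"
```

```text
(760, 760, 3)
```

View pics/a1s.png

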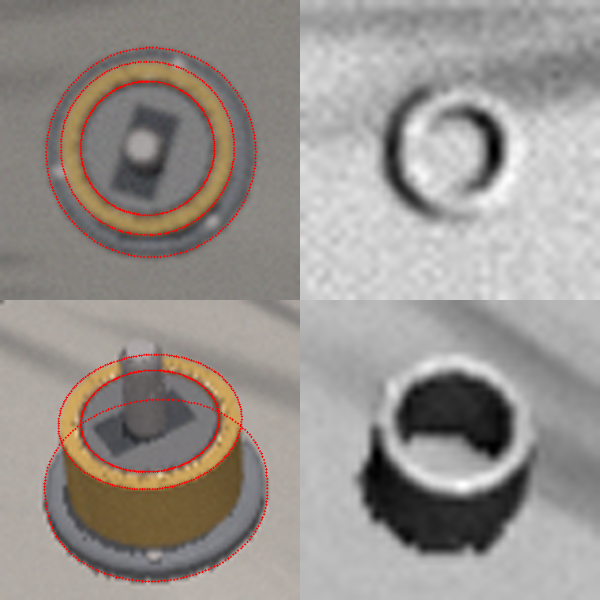

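```bash
python3 - <<'E'
from h import *
print("sleeve",onz("top",[[440.5,289.6]],.026),onz("scene",[[375.3,368.2]],.026))
print("spindle",onz("top",[[293.7,240.7]],.1135),onz("scene",[[276.2,216.2]],.1135))
A=lambda P:np.arctan2(*(P[1]-P[0])[[1,0]])
print("slot ang",A(onz("top",[[258+130/3.95,204+192/3.95],[258+160/3.95,204+108/3.95]],.06)))
# refine with zoom views
ims=[]
for n,u,v in (("top",294,241),("scene",277,228),("top",214,288),("scene",190,238)):
    p=np.load(f"pics/{n}0.npz")['p']; w=19 if u>250 else 26
    a=p[v-w:v+w,u-w:u+w,::-1]; a=cv2.normalize(a,None,0,255,cv2.NORM_MINMAX); ims.append(cv2.resize(a,(390,390),interpolation=cv2.INTER_CUBIC))
    for i in range(0,2*w,10): cv2.line(ims[-1],(int((i+.5)*390/2/w),0),(int((i+.5)*390/2/w),6),(0,255,255),1); cv2.line(ims[-1],(0,int((i+.5)*390/2/w)),(6,int((i+.5)*390/2/w)),(0,255,255),1)
a=np.vstack([np.hstack(ims[:2]),np.hstack(ims[2:])]); cv2.imwrite("pics/a2.png",cv2.resize(a,(600,600),interpolation=cv2.INTER_AREA))
E
```

```text
sleeve [[ 0.46640533 -0.23861799  0.026     ]] [[ 0.46663556 -0.24238416  0.026     ]]
spindle [[0.5730006  0.08672753 0.1135    ]] [[0.57379792 0.0841881  0.1135    ]]
slot ang -0.3439079154662815
```

View pics/a2.png

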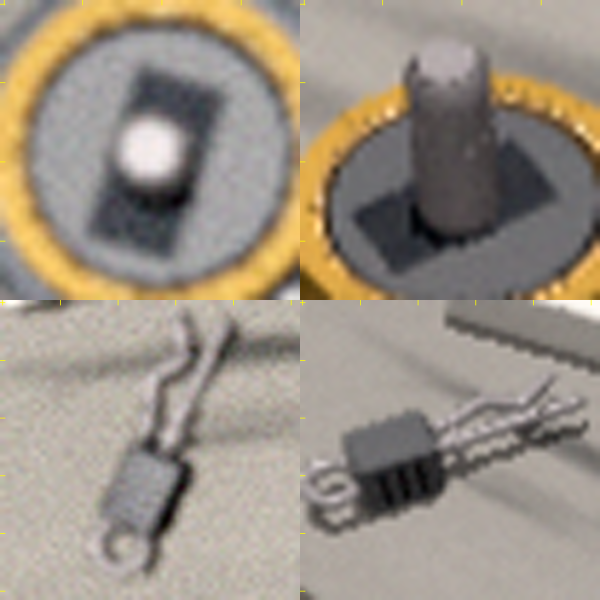

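```bash
python3 - <<'E'
from h import *
A=lambda P:np.arctan2(*(P[1]-P[0])[[1,0]])
s=lambda L:[[258+x/7.89-.5,209+y/7.89-.5] for x,y in L]
C=onz("scene",s([(55,215),(98,275),(210,138),(257,195)]),.06)
print("scene slot",A(C[[0,2]]),A(C[[1,3]]),np.linalg.norm(C[2]-C[0]),np.linalg.norm(C[1]-C[0]),C.mean(0))
s=lambda L:[[275+x/7.89-.5,222+y/7.89-.5] for x,y in L]
C=onz("top",s([(88,228),(172,258),(142,66),(224,92)]),.06)
print("top slot",A(C[[0,2]]),A(C[[1,3]]),np.linalg.norm(C[2]-C[0]),np.linalg.norm(C[1]-C[0]),C.mean(0))
for n,g,t in (("top",[212.6,293.4],[228.1,265.0]),("scene",[179.6,235.8],[212.5,229.7])):
    g=onz(n,[g],.026)[0]; t=onz(n,[t],.013)[0]; print(n,"grip",g,"tip",t,"len",np.linalg.norm((t-g)[:2]),"exp 75 ang",np.arctan2((t-g)[1],(t-g)[0]))
for nm,tu,su in (("white",(316,289),(257,288)),("brown",(368,296),(297,325)),("stamp",(446,216),(430,297)),("glass",(235,175),(278,160))):
    z={'white':.026,'brown':.026,'stamp':.081,'glass':.086}[nm]; print(nm,onz("top",[tu],z)[0].round(3),onz("scene",[su],z)[0].round(3))
E
```

```text
scene slot -0.27357596021801744 -0.2751078422715165 0.04802316509611263 0.02456248702833851 [0.57257273 0.08507453 0.06      ]
top slot -0.3221663646281806 -0.30483264272484567 0.047252049071430456 0.02467286076879385 [0.57311019 0.08768979 0.06      ]
top grip [0.45988579 0.272566   0.026     ] tip [0.52356983 0.23968497 0.013     ] len 0.07167160249340468 exp 75 ang -0.4766143175803495
scene grip [0.45856041 0.26949489 0.026     ] tip [0.52318476 0.23771881 0.013     ] len 0.07201406666309855 exp 75 ang -0.45698910120697744
white [0.469 0.041 0.026] [0.463 0.042 0.026]
brown [ 0.453 -0.075  0.026] [ 0.447 -0.076  0.026]
stamp [ 0.627 -0.242  0.081] [ 0.62  -0.25   0.081]
glass [0.717 0.215 0.086] [0.728 0.223 0.086]
```

```bash
cat >> h.py <<'E'
from scipy.spatial.transform import Rotation as Ro
def st(p=True):
    s=manip.state(); M=Ro.from_quat(s["tool_rot"]).as_matrix()
    if p: print("t %.2f ee %s toolx %s yaw(y) %.3f F %s T %s w %.3f j %s"%(s["t"],np.round(s["ee_pos"],4),M[:,0].round(3),np.arctan2(M[1,1],M[0,1]),np.round(s["wrist_force"],1),np.round(s["ft_torque"],2),s["width"],np.round(s["joint_pos"],2)))
    return s
E
python3 -c "
from h import *
s=st(); print(np.array([.4665,-.2405,.1])-s['ee_pos'])"
```

```text
t 0.10 ee [0.2042 0.5102 0.2446] toolx [-0.001 -0.001 -1.   ] yaw(y) 1.190 F [-0.   0.5  0.8] T [-0.05  0.06  0.03] w 1.001 j [ 1.06  0.33 -0.19  1.05 -0.    1.44]
[ 0.26234876 -0.75067009 -0.14458022]
```

```bash
python3 -m jog '[{"gripper":0,"delta_pos":[0.0206,-0.059,0],"turn":[0,0,0.043]},{"gripper":0,"delta_pos":[0.0412,-0.118,0],"turn":[0,0,0.086]},{"gripper":0,"delta_pos":[0.0618,-0.177,0],"turn":[0,0,0.086]},{"gripper":0,"delta_pos":[0.0824,-0.236,0],"turn":[0,0,0.086]},{"gripper":0,"delta_pos":[0.103,-0.295,0],"turn":[0,0,0.086]},{"gripper":0,"delta_pos":[0.1236,-0.354,0],"turn":[0,0,0.086]},{"gripper":0,"delta_pos":[0.1442,-0.413,0],"turn":[0,0,0.086]},{"gripper":0,"delta_pos":[0.1648,-0.472,0],"turn":[0,0,0.086]}]'; python3 -c "
from h import *
s=st(); print(np.array([.4665,-.2405,.1])-s['ee_pos'])"
```

```text
t: 1.1
ee_pos: [0.3694, 0.0367, 0.2454]
tool_rot: [0.104, 0.699, -0.104, 0.7]
wrist_force: [1.2, 0.3, -0.2]
width: 1.0
t 1.10 ee [0.3694 0.0367 0.2454] toolx [ 0.001  0.    -1.   ] yaw(y) 1.276 F [ 1.2  0.3 -0.2] T [ 0.06 -0.12 -0.03] w 1.000 j [-0.1  -0.01 -0.6   0.98  0.    0.19]
[ 0.09707137 -0.27717861 -0.14537304]
```

```bash
python3 -m jog '[{"gripper":0,"delta_pos":[0.02,-0.058,0],"turn":[0,0,0]},{"gripper":0,"delta_pos":[0.04,-0.116,0],"turn":[0,0,0]},{"gripper":0,"delta_pos":[0.06,-0.174,0],"turn":[0,0,0]},{"gripper":0,"delta_pos":[0.08,-0.232,0],"turn":[0,0,0]},{"gripper":0,"delta_pos":[0.0975,-0.2795,-0.03],"turn":[0,0,0]},{"gripper":0,"delta_pos":[0.0975,-0.2795,-0.085],"turn":[0,0,0]},{"gripper":0,"delta_pos":[0.0975,-0.2795,-0.14],"turn":[0,0,0]},{"gripper":0,"delta_pos":[0.0975,-0.2795,-0.16],"turn":[0,0,0]}]'; python3 - <<'E'
from h import *
s=st()
p,d=vision.camera("scene"); crop(p,(315,310,435,430),5,"pics/b1.png")
E
```

```text
t: 2.1
ee_pos: [0.4641, -0.2394, 0.0815]
tool_rot: [0.105, 0.701, -0.103, 0.697]
wrist_force: [0.3, -0.3, -0.2]
width: 1.0
t 2.10 ee [ 0.4641 -0.2394  0.0815] toolx [-0.005  0.004 -1.   ] yaw(y) 1.275 F [ 0.3 -0.3 -0.2] T [-0.01 -0.03 -0.  ] w 1.000 j [-0.62  0.45 -0.47  0.65  0.   -0.32]
```

View pics/b1.png

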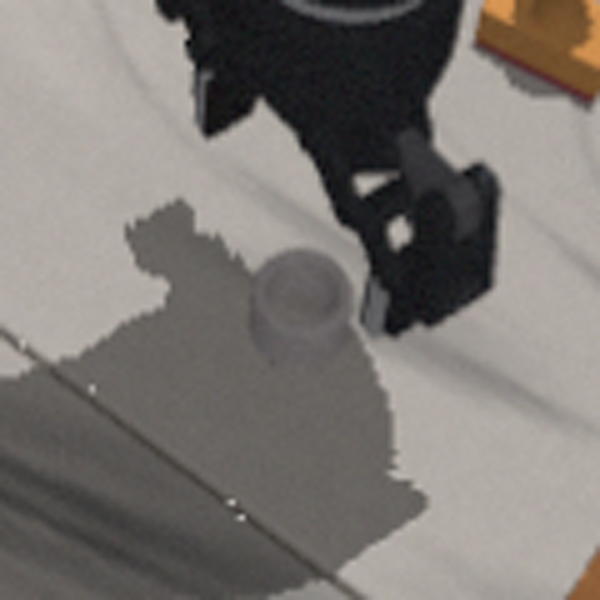

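```bash
python3 -m jog '[{"gripper":0,"delta_pos":[0,0,-0.03],"turn":[0,0,0]},{"gripper":0,"delta_pos":[0,0,-0.05],"turn":[0,0,0]},{"gripper":0,"delta_pos":[0,0,-0.066],"turn":[0,0,0]},{"gripper":0,"delta_pos":[0,0,-0.066],"turn":[0,0,0]},{"gripper":0.3,"delta_pos":[0,0,-0.066],"turn":[0,0,0]},{"gripper":0.6,"delta_pos":[0,0,-0.066],"turn":[0,0,0]},{"gripper":1,"delta_pos":[0,0,-0.066],"turn":[0,0,0]},{"gripper":1,"delta_pos":[0,0,-0.066],"turn":[0,0,0]}]'; python3 - <<'E'
from h import *
s=st()
E
```

```text
t: 3.15
ee_pos: [0.4672, -0.2412, 0.0204]
tool_rot: [0.104, 0.699, -0.104, 0.7]
wrist_force: [-1.6, 1.0, 6.5]
width: 0.405
t 3.15 ee [ 0.4672 -0.2412  0.0204] toolx [ 0.001 -0.001 -1.   ] yaw(y) 1.276 F [-1.6  1.   6.5] T [0.18 0.26 0.02] w 0.405 j [-0.62  0.54 -0.52  0.5   0.   -0.32]
```

```bash
python3 -m jog '[{"gripper":1,"delta_pos":[0,0,0.01],"turn":[0,0,0]},{"gripper":1,"delta_pos":[0,0,0.05],"turn":[0,0,0]},{"gripper":1,"delta_pos":[0,0,0.1],"turn":[0,0,0]},{"gripper":1,"delta_pos":[0,0.03,0.14],"turn":[0,0,0]},{"gripper":1,"delta_pos":[0.02,0.08,0.15],"turn":[0,0,0]},{"gripper":1,"delta_pos":[0.04,0.13,0.15],"turn":[0,0,0]},{"gripper":1,"delta_pos":[0.055,0.18,0.15],"turn":[0,0,0]},{"gripper":1,"delta_pos":[0.07,0.23,0.15],"turn":[0,0,0]}]'; python3 -m jog '[{"gripper":1,"delta_pos":[0.01,0.03,0],"turn":[0,0,0]},{"gripper":1,"delta_pos":[0.02,0.06,0],"turn":[0,0,0]},{"gripper":1,"delta_pos":[0.03,0.08,0],"turn":[0,0,0]},{"gripper":1,"delta_pos":[0.037,0.096,0],"turn":[0,0,0]},{"gripper":1,"delta_pos":[0.037,0.096,0],"turn":[0,0,0]},{"gripper":1,"delta_pos":[0.037,0.096,0],"turn":[0,0,0]},{"gripper":1,"delta_pos":[0.037,0.096,0],"turn":[0,0,0]},{"gripper":1,"delta_pos":[0.037,0.096,0],"turn":[0,0,0]}]'
python3 - <<'E'
from h import *
s=st()
for n in ("scene","top"):
    p,d=vision.camera(n); np.savez(f"pics/{n}2.npz",p=p,d=d)
    u,v=proj(n,[[.5735,.0855,.12]])[0].astype(int); crop(p,(u-40,v-50,u+40,v+50),6,f"pics/c_{n}.png")
    print(n,u,v)
E
```

```text
t: 4.15
ee_pos: [0.5371, -0.0093, 0.1701]
tool_rot: [0.104, 0.699, -0.104, 0.7]
wrist_force: [0.1, -0.9, -0.7]
width: 0.402
t: 5.15
ee_pos: [0.5736, 0.0845, 0.1693]
tool_rot: [0.104, 0.699, -0.104, 0.699]
wrist_force: [0.2, 0.9, -0.3]
width: 0.402
t 5.15 ee [0.5736 0.0845 0.1693] toolx [-0. -0. -1.] yaw(y) 1.275 F [ 0.2  0.9 -0.3] T [-0.05 -0.02  0.01] w 0.402 j [ 0.02  0.44 -0.23  0.91 -0.    0.31]
scene 275 213
top 294 240
```

View pics/c_scene.png

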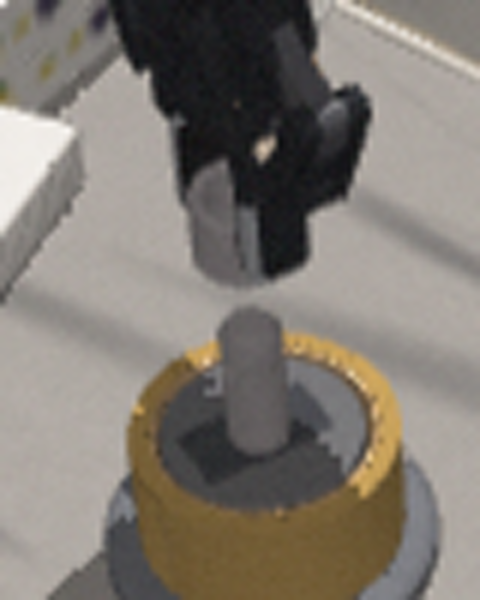

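View pics/c_top.png

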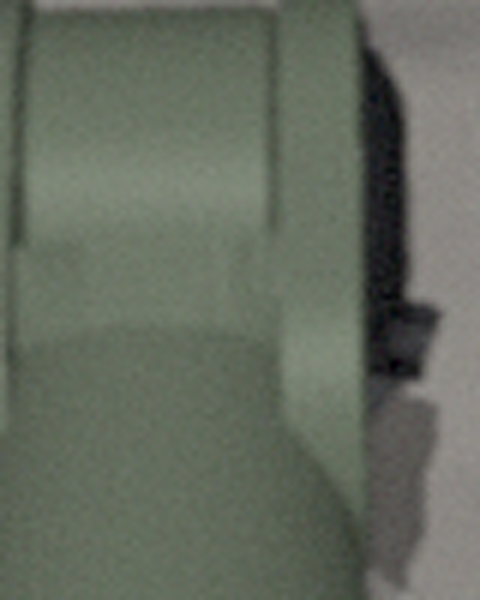

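```bash
python3 - <<'E'
from fit import *
p=np.load("pics/scene2.npz")['p']; n="scene"
b=(240,175,310,255)
S=spindle(n,.5738,.0842)
a1=overlay(p,[hull(n,np.r_[circ(.5736,.0845,.15,.018),circ(.5736,.0845,.176,.018)])],b,7,None)
a2=overlay(p,[S],b,7,None)
cv2.imwrite("pics/c2.png",cv2.resize(np.hstack([a1,a2]),None,fx=.8,fy=.8))
E
```

```text
(no output)
```

View pics/c2.png

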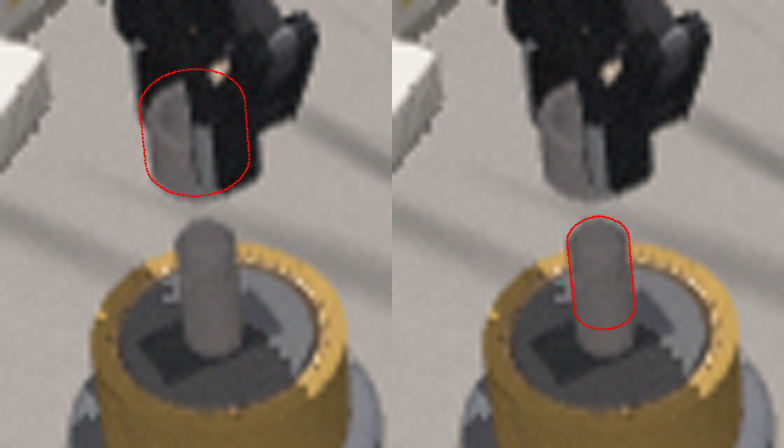

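```bash
python3 -m jog '[{"gripper":1,"delta_pos":[-0.0005,0.0008,-0.012],"turn":[0,0,0]},{"gripper":1,"delta_pos":[-0.0005,0.0008,-0.024],"turn":[0,0,0]},{"gripper":1,"delta_pos":[-0.0005,0.0008,-0.03],"turn":[0,0,0]},{"gripper":1,"delta_pos":[-0.0005,0.0008,-0.033],"turn":[0,0,0]},{"gripper":1,"delta_pos":[-0.0005,0.0008,-0.035],"turn":[0,0,0]},{"gripper":1,"delta_pos":[-0.0005,0.0008,-0.037],"turn":[0,0,0]},{"gripper":1,"delta_pos":[-0.0005,0.0008,-0.039],"turn":[0,0,0]},{"gripper":1,"delta_pos":[-0.0005,0.0008,-0.041],"turn":[0,0,0]}]'; python3 -c "
from h import *
st()
p,d=vision.camera('scene'); np.savez('pics/scene3.npz',p=p,d=d); crop(p,(240,175,310,255),7,'pics/d1.png')"
```

```text
t: 6.25
ee_pos: [0.5733, 0.0859, 0.1283]
tool_rot: [0.104, 0.699, -0.104, 0.7]
wrist_force: [-1.2, 0.2, -0.2]
width: 0.404
t 6.25 ee [0.5733 0.0859 0.1283] toolx [ 0. -0. -1.] yaw(y) 1.276 F [-1.2  0.2 -0.2] T [ 0.03  0.05 -0.02] w 0.404 j [ 0.02  0.48 -0.28  0.81 -0.    0.32]
```

View pics/d1.png

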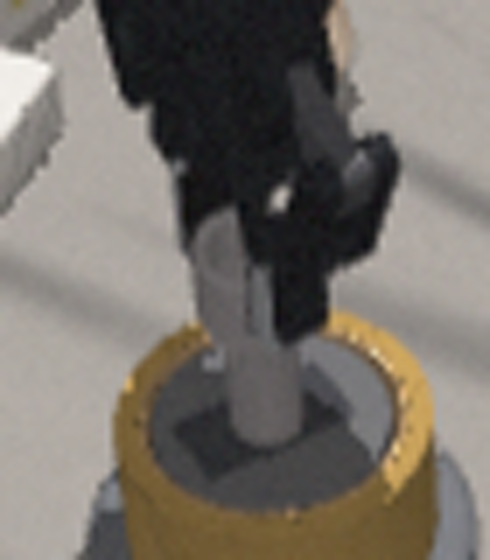

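The sleeve (crop ~220,270) now surrounds the spindle top with no contact force, so I keep lowering it.

```bash
python3 -m jog '[{"gripper":1,"delta_pos":[0,0,-0.007],"turn":[0,0,0]},{"gripper":1,"delta_pos":[0,0,-0.014],"turn":[0,0,0]},{"gripper":1,"delta_pos":[0,0,-0.021],"turn":[0,0,0]},{"gripper":1,"delta_pos":[0,0,-0.028],"turn":[0,0,0]},{"gripper":1,"delta_pos":[0,0,-0.034],"turn":[0,0,0]},{"gripper":1,"delta_pos":[0,0,-0.039],"turn":[0,0,0]},{"gripper":1,"delta_pos":[0,0,-0.043],"turn":[0,0,0]},{"gripper":1,"delta_pos":[0,0,-0.045],"turn":[0,0,0]}]'; python3 -c "
from h import *
st()"
```

```text
t: 7.3
ee_pos: [0.5732, 0.0859, 0.083]
tool_rot: [0.104, 0.699, -0.104, 0.699]
wrist_force: [-0.0, 0.1, -0.6]
width: 0.405
t 7.30 ee [0.5732 0.0859 0.083 ] toolx [-0. -0. -1.] yaw(y) 1.276 F [-0.   0.1 -0.6] T [ 0.02 -0.02  0.03] w 0.405 j [ 0.02  0.53 -0.32  0.72 -0.    0.32]
```

```bash
python3 -m jog '[{"gripper":1,"delta_pos":[0.0003,0.001,0],"turn":[0,0,0]},{"gripper":1,"delta_pos":[0.0006,0.0019,0],"turn":[0,0,0]},{"gripper":1,"delta_pos":[0.0009,0.0029,0],"turn":[0,0,0]},{"gripper":1,"delta_pos":[0.0009,0.0029,0],"turn":[0,0,0]},{"gripper":1,"delta_pos":[0.0009,0.0029,0],"turn":[0,0,0]},{"gripper":1,"delta_pos":[0.0009,0.0029,0],"turn":[0,0,0]},{"gripper":1,"delta_pos":[0.0009,0.0029,0],"turn":[0,0,0]},{"gripper":1,"delta_pos":[0.0009,0.0029,0],"turn":[0,0,0]}]'; python3 -c "
from h import *
st()"; python3 -m jog '[{"gripper":1,"delta_pos":[-0.0006,-0.002,0],"turn":[0,0,0]},{"gripper":1,"delta_pos":[-0.0012,-0.0038,0],"turn":[0,0,0]},{"gripper":1,"delta_pos":[-0.0018,-0.0058,0],"turn":[0,0,0]},{"gripper":1,"delta_pos":[-0.0018,-0.0058,0],"turn":[0,0,0]},{"gripper":1,"delta_pos":[-0.0018,-0.0058,0],"turn":[0,0,0]},{"gripper":1,"delta_pos":[-0.0018,-0.0058,0],"turn":[0,0,0]},{"gripper":1,"delta_pos":[-0.0018,-0.0058,0],"turn":[0,0,0]},{"gripper":1,"delta_pos":[-0.0018,-0.0058,0],"turn":[0,0,0]}]'; python3 -c "
from h import *
st()"
```

```text
t: 8.3
ee_pos: [0.5741, 0.0888, 0.0833]
tool_rot: [0.104, 0.699, -0.104, 0.699]
wrist_force: [-0.3, 0.3, -1.3]
width: 0.405
t 8.30 ee [0.5741 0.0888 0.0833] toolx [ 0. -0. -1.] yaw(y) 1.276 F [-0.3  0.3 -1.3] T [ 0.01 -0.03  0.01] w 0.405 j [ 0.03  0.53 -0.32  0.72 -0.    0.32]
t: 9.3
ee_pos: [0.5735, 0.0851, 0.0836]
tool_rot: [0.105, 0.699, -0.102, 0.7]
wrist_force: [3.9, 6.8, -2.5]
width: 0.403
t 9.30 ee [0.5735 0.0851 0.0836] toolx [ 0.003  0.005 -1.   ] yaw(y) 1.277 F [ 3.9  6.8 -2.5] T [ 1.39 -0.63  0.04] w 0.403 j [ 0.02  0.53 -0.33  0.71  0.    0.31]
```

```bash
python3 -m jog '[{"gripper":1,"delta_pos":[0.0006,0.002,0],"turn":[0,0,0]},{"gripper":1,"delta_pos":[0.0012,0.004,0],"turn":[0,0,0]},{"gripper":1,"delta_pos":[0.0018,0.006,0],"turn":[0,0,0]},{"gripper":1,"delta_pos":[0.0023,0.0077,0],"turn":[0,0,0]},{"gripper":1,"delta_pos":[0.0023,0.0077,0],"turn":[0,0,0]},{"gripper":1,"delta_pos":[0.0023,0.0077,0],"turn":[0,0,0]},{"gripper":1,"delta_pos":[0.0023,0.0077,0],"turn":[0,0,0]},{"gripper":1,"delta_pos":[0.0023,0.0077,0],"turn":[0,0,0]}]'; python3 -c "
from h import *
st()"
```

```text
t: 10.3
ee_pos: [0.5743, 0.0897, 0.0831]
tool_rot: [0.103, 0.7, -0.105, 0.699]
wrist_force: [-1.2, -5.0, -1.1]
width: 0.405
t 10.30 ee [0.5743 0.0897 0.0831] toolx [-0.001 -0.002 -1.   ] yaw(y) 1.275 F [-1.2 -5.  -1.1] T [-1.09  0.22 -0.02] w 0.405 j [ 0.03  0.54 -0.32  0.72 -0.    0.32]
```

```bash
python3 -m jog '[{"gripper":1,"delta_pos":[-0.001,-0.0032,0],"turn":[0,0,0]},{"gripper":1,"delta_pos":[-0.001,-0.0032,-0.002],"turn":[0,0,0]},{"gripper":1,"delta_pos":[-0.001,-0.0032,-0.002],"turn":[0,0,0]},{"gripper":0.5,"delta_pos":[-0.001,-0.0032,-0.002],"turn":[0,0,0]},{"gripper":0.3,"delta_pos":[-0.001,-0.0032,0.0],"turn":[0,0,0]},{"gripper":0,"delta_pos":[-0.001,-0.0032,0.0],"turn":[0,0,0]},{"gripper":0,"delta_pos":[-0.001,-0.0032,0.0],"turn":[0,0,0]},{"gripper":0,"delta_pos":[-0.001,-0.0032,0.01],"turn":[0,0,0]}]'; python3 -c "
from h import *
st()"
```

```text
t: 11.3
ee_pos: [0.5729, 0.0875, 0.0929]
tool_rot: [0.104, 0.7, -0.104, 0.699]
wrist_force: [0.4, -0.3, -1.1]
width: 1.001
t 11.30 ee [0.5729 0.0875 0.0929] toolx [-0.002  0.    -1.   ] yaw(y) 1.276 F [ 0.4 -0.3 -1.1] T [-0.07  0.02 -0.03] w 1.001 j [ 0.02  0.52 -0.31  0.74  0.    0.32]
```

```bash
python3 -m jog '[{"gripper":0,"delta_pos":[0,0,0.05],"turn":[0,0,0]},{"gripper":0,"delta_pos":[0,0,0.1],"turn":[0,0,0]},{"gripper":0,"delta_pos":[-0.02,0.035,0.13],"turn":[0,0,-0.05]},{"gripper":0,"delta_pos":[-0.045,0.075,0.13],"turn":[0,0,-0.1]},{"gripper":0,"delta_pos":[-0.07,0.115,0.13],"turn":[0,0,-0.17]},{"gripper":0,"delta_pos":[-0.1,0.16,0.12],"turn":[0,0,-0.17]},{"gripper":0,"delta_pos":[-0.114,0.185,0.08],"turn":[0,0,-0.17]},{"gripper":0,"delta_pos":[-0.114,0.185,0.03],"turn":[0,0,-0.17]}]'; python3 - <<'E'
from h import *
s=st()
p,d=vision.camera("scene"); np.savez('pics/scene4.npz',p=p,d=d)
a=cv2.resize(p[190:290,140:240,::-1],(500,500),interpolation=cv2.INTER_CUBIC); b=cv2.resize(p[190:280,235:325,::-1],(280,280),interpolation=cv2.INTER_CUBIC)
cv2.imwrite("pics/e1.png",np.hstack([a,cv2.copyMakeBorder(b,0,220,0,0,0)]))
p,d=vision.camera("top"); np.savez('pics/top4.npz',p=p,d=d); crop(p,(190,200,330,320),5,"pics/e2.png")
E
```

```text
t: 12.3
ee_pos: [0.4597, 0.275, 0.1242]
tool_rot: [0.163, 0.687, -0.161, 0.69]
wrist_force: [0.2, -0.2, -0.7]
width: 0.997
t 12.30 ee [0.4597 0.275  0.1242] toolx [ 0.004  0.002 -1.   ] yaw(y) 1.110 F [ 0.2 -0.2 -0.7] T [-0.05 -0.02  0.  ] w 0.997 j [ 0.4   0.41 -0.41  0.75  0.    0.86]
```

View pics/e1.png

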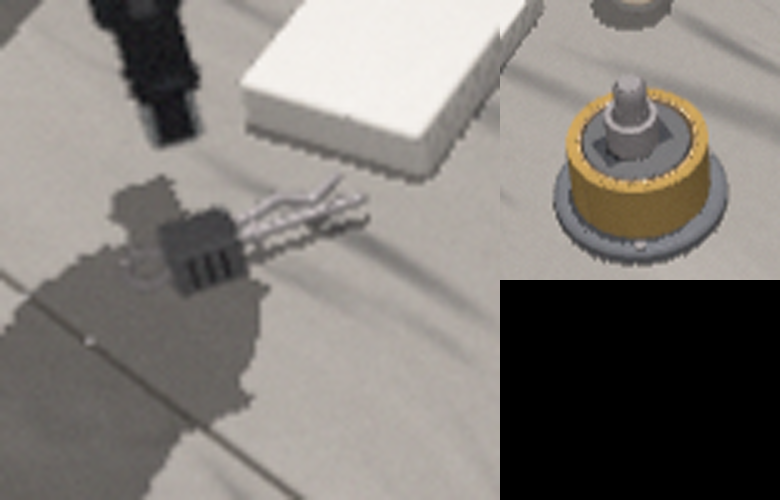

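View pics/e2.png

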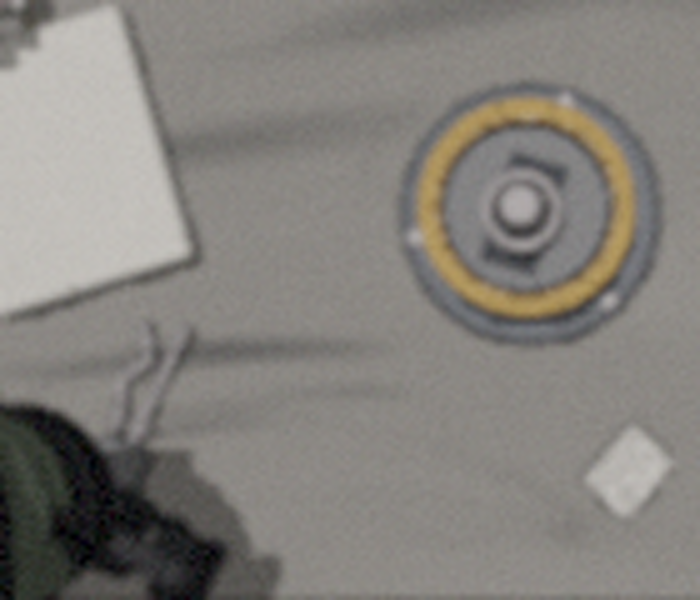

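```bash
python3 - <<'E'
from h import *
for X in ([.4597,.275,.124],[.485,.325,.124],[.434,.224,.124],[.459,.2725,.026]): print(proj("scene",[X]),proj("top",[X]))
p=np.load('pics/scene4.npz')['p']; crop(p,(90,130,250,280),5,"pics/e3.png")
E
```

```text
[[168.83425606 201.64579646]] [[203.17555586 295.12923456]]
[[162.68404359 184.71004003]] [[179.51863469 282.92602958]]
[[175.57198822 220.02279634]] [[227.512577   307.55518346]]
[[178.84029012 235.03822079]] [[212.62882475 293.79605848]]
```

View pics/e3.png

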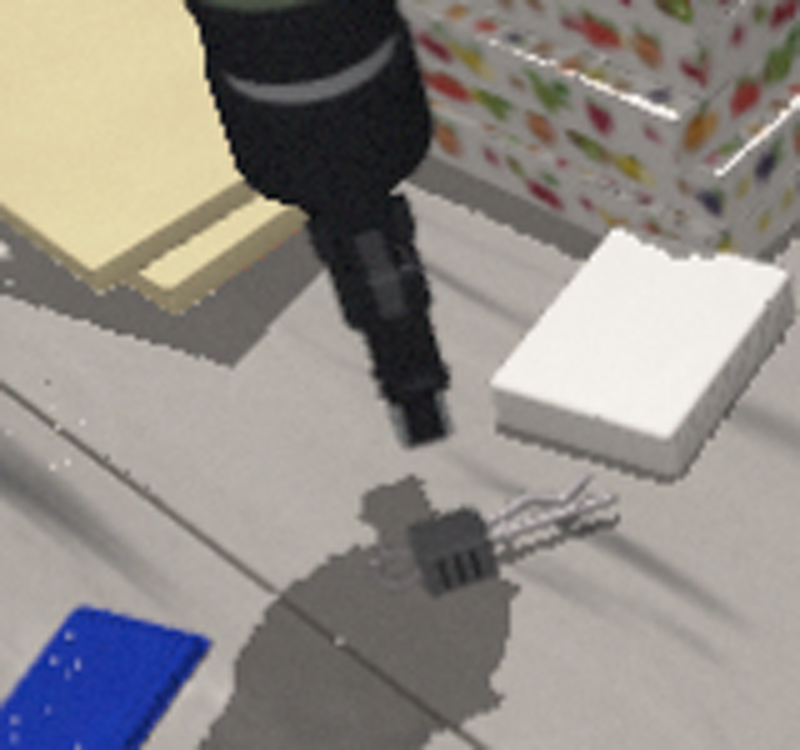

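```bash
python3 -m jog '[{"gripper":0,"delta_pos":[0,0,-0.05],"turn":[0,0,0]},{"gripper":0,"delta_pos":[0,0,-0.085],"turn":[0,0,0]},{"gripper":0,"delta_pos":[0,0,-0.105],"turn":[0,0,0]},{"gripper":0.3,"delta_pos":[0,0,-0.105],"turn":[0,0,0]},{"gripper":0.6,"delta_pos":[0,0,-0.105],"turn":[0,0,0]},{"gripper":0.8,"delta_pos":[0,0,-0.105],"turn":[0,0,0]},{"gripper":1,"delta_pos":[0,0,-0.105],"turn":[0,0,0]},{"gripper":1,"delta_pos":[0,0,-0.105],"turn":[0,0,0]}]'; python3 -c "
from h import *
st()"
```

```text
t: 13.4
ee_pos: [0.4608, 0.273, 0.0199]
tool_rot: [0.163, 0.687, -0.162, 0.689]
wrist_force: [-0.2, -0.0, 7.2]
width: 0.265
t 13.40 ee [0.4608 0.273  0.0199] toolx [ 0.003  0.001 -1.   ] yaw(y) 1.106 F [-0.2 -0.   7.2] T [-0.05  0.17 -0.01] w 0.265 j [ 0.4   0.56 -0.5   0.51 -0.    0.86]
```

```bash
python3 -m jog '[{"gripper":1,"delta_pos":[0,0,0.01],"turn":[0,0,0]},{"gripper":1,"delta_pos":[0,0,0.04],"turn":[0,0,0]},{"gripper":1,"delta_pos":[0,0,0.08],"turn":[0,0,0]},{"gripper":1,"delta_pos":[0,-0.03,0.105],"turn":[0,0,0.06]},{"gripper":1,"delta_pos":[0.005,-0.075,0.105],"turn":[0,0,0.12]},{"gripper":1,"delta_pos":[0.01,-0.115,0.1],"turn":[0,0,0.17]},{"gripper":1,"delta_pos":[0.0178,-0.15,0.095],"turn":[0,0,0.17]},{"gripper":1,"delta_pos":[0.0178,-0.1557,0.09],"turn":[0,0,0.17]}]'; python3 - <<'E'
from h import *
s=st()
p,d=vision.camera("scene"); np.savez('pics/scene5.npz',p=p,d=d); crop(p,(215,175,315,275),6,"pics/f1.png")
p,d=vision.camera("top"); np.savez('pics/top5.npz',p=p,d=d); crop(p,(260,210,340,310),6,"pics/f2.png")
E
```

```text
t: 14.4
ee_pos: [0.478, 0.1151, 0.1089]
tool_rot: [0.105, 0.699, -0.105, 0.7]
wrist_force: [0.3, -0.5, -0.5]
width: 0.265
t 14.40 ee [0.478  0.1151 0.1089] toolx [ 0.001 -0.    -1.   ] yaw(y) 1.273 F [ 0.3 -0.5 -0.5] T [-0.02  0.    0.03] w 0.265 j [ 0.09  0.36 -0.53  0.68 -0.    0.38]
```

View pics/f1.png

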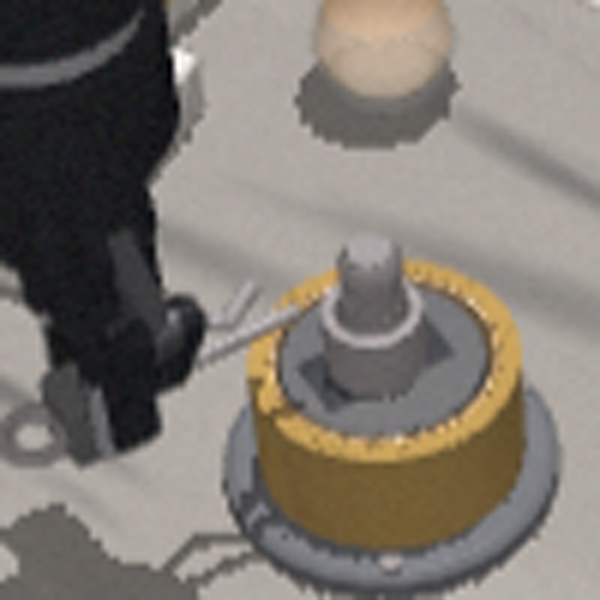

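View pics/f2.png

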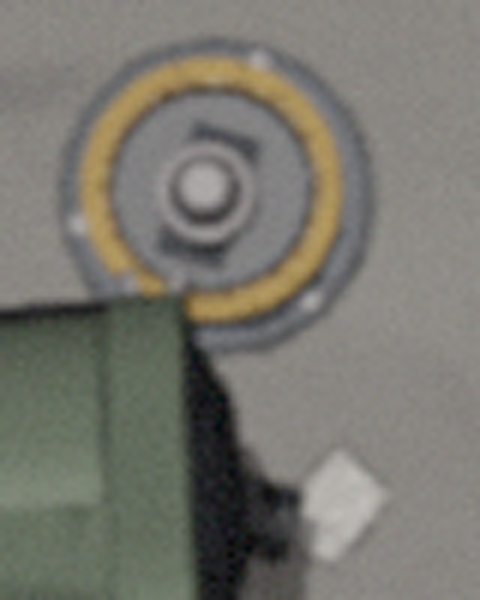

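```bash
python3 - <<'E'
from h import *
f=np.array([.957,-.29]); g=np.array([.29,.957])
for n,a,b in (("top",[289.2,255.8],[294,240.3]),("scene",[264.5,226.7],[215+371/6-.5,175+245/6-.5])):
    t=onz(n,[a],.102)[0]; s=onz(n,[b],.1135)[0]
    print(n,"tip",t.round(4),"spin",s.round(4),"along",((s-t)[:2]@f).round(4),"lat",((s-t)[:2]@g).round(4))
T=np.array([.4767,.1168]); print("exp tip",T+.075*f, "lat TCP",T@g, "meas",np.array([.478,.1151])@g)
p=np.load('pics/top5.npz')['p']; crop(p,(275,230,315,270),14,"pics/f3.png")
p=np.load('pics/scene5.npz')['p']; crop(p,(245,205,295,255),12,"pics/f4.png")
E
```

```text
top tip [0.5417 0.0968 0.102 ] spin [0.5738 0.0861 0.1135] along 0.0338 lat -0.0009
scene tip [0.5454 0.0908 0.102 ] spin [0.5758 0.0856 0.1135] along 0.0306 lat 0.0039
exp tip [0.548475 0.09505 ] lat TCP 0.2500206 meas 0.24877069999999998
```

View pics/f3.png

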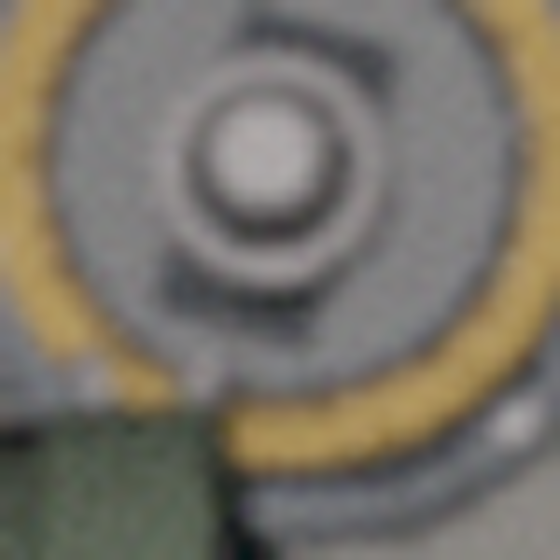

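View pics/f4.png

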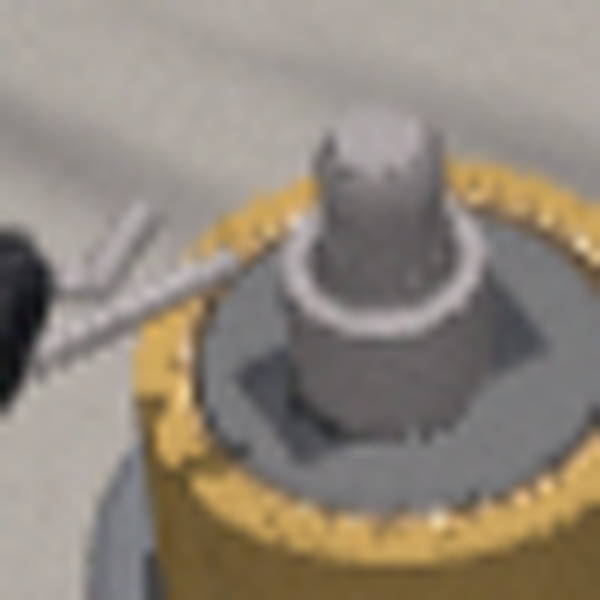

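```bash
python3 -m jog '[{"gripper":1,"delta_pos":[0,0,-0.003],"turn":[0,0,0]},{"gripper":1,"delta_pos":[0,0,-0.006],"turn":[0,0,0]},{"gripper":1,"delta_pos":[0,0,-0.006],"turn":[0,0,0]},{"gripper":1,"delta_pos":[0.0029,-0.0009,-0.006],"turn":[0,0,0]},{"gripper":1,"delta_pos":[0.0057,-0.0017,-0.006],"turn":[0,0,0]},{"gripper":1,"delta_pos":[0.0086,-0.0026,-0.006],"turn":[0,0,0]},{"gripper":1,"delta_pos":[0.0096,-0.0029,-0.006],"turn":[0,0,0]},{"gripper":1,"delta_pos":[0.0096,-0.0029,-0.006],"turn":[0,0,0]}]'; python3 - <<'E'
from h import *
s=st(); e=np.array(s['ee_pos']); print("s",e[:2]@[.957,-.29],"l",e[:2]@[.29,.957])
p,d=vision.camera("scene"); np.savez('pics/scene6.npz',p=p,d=d); crop(p,(245,205,295,255),12,"pics/g1.png")
E
```

```text
t: 15.5
ee_pos: [0.4871, 0.1138, 0.1023]
tool_rot: [0.104, 0.699, -0.104, 0.699]
wrist_force: [-0.1, -0.6, -1.0]
width: 0.267
t 15.50 ee [0.4871 0.1138 0.1023] toolx [ 0.  0. -1.] yaw(y) 1.276 F [-0.1 -0.6 -1. ] T [ 0.03 -0.   -0.03] w 0.267 j [ 0.08  0.39 -0.52  0.67  0.    0.38]
s 0.4331517466825999 l 0.25019090248361
```

View pics/g1.png

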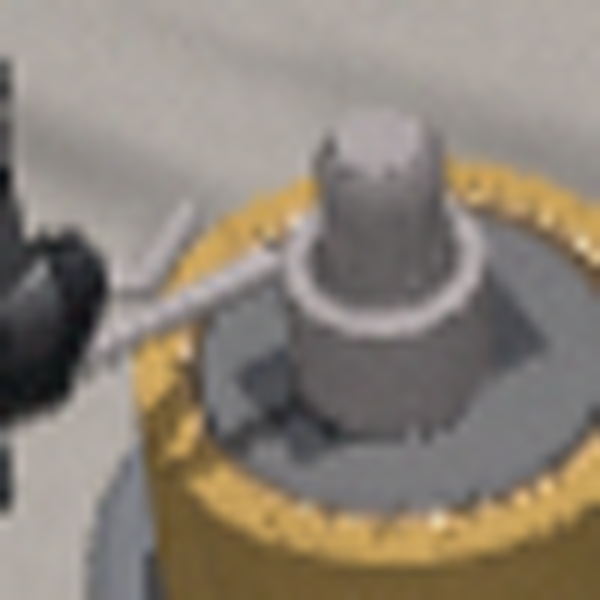

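```bash
python3 -m jog '[{"gripper":1,"delta_pos":[0.0014,-0.0004,-0.0003],"turn":[0,0,0]},{"gripper":1,"delta_pos":[0.0029,-0.0009,-0.0003],"turn":[0,0,0]},{"gripper":1,"delta_pos":[0.0043,-0.0013,-0.0003],"turn":[0,0,0]},{"gripper":1,"delta_pos":[0.0057,-0.0017,-0.0003],"turn":[0,0,0]},{"gripper":1,"delta_pos":[0.0072,-0.0022,-0.0003],"turn":[0,0,0]},{"gripper":1,"delta_pos":[0.0086,-0.0026,-0.0003],"turn":[0,0,0]},{"gripper":1,"delta_pos":[0.01,-0.003,-0.0003],"turn":[0,0,0]},{"gripper":1,"delta_pos":[0.01,-0.003,-0.0003],"turn":[0,0,0]}]'; python3 - <<'E'
from h import *
s=st(); e=np.array(s['ee_pos']); print("s",e[:2]@[.957,-.29],"l",e[:2]@[.29,.957])
p,d=vision.camera("scene"); np.savez('pics/scene7.npz',p=p,d=d); crop(p,(245,205,295,255),12,"pics/g2.png")
E
```

```text
t: 16.55
ee_pos: [0.4972, 0.1109, 0.102]
tool_rot: [0.104, 0.699, -0.104, 0.699]
wrist_force: [-0.8, 0.3, -0.3]
width: 0.265
t 16.55 ee [0.4972 0.1109 0.102 ] toolx [ 0.  0. -1.] yaw(y) 1.276 F [-0.8  0.3 -0.3] T [-0.03  0.05 -0.02] w 0.265 j [ 0.07  0.4  -0.49  0.68  0.    0.37]
s 0.4436146957951726 l 0.2503060862469828
```

View pics/g2.png

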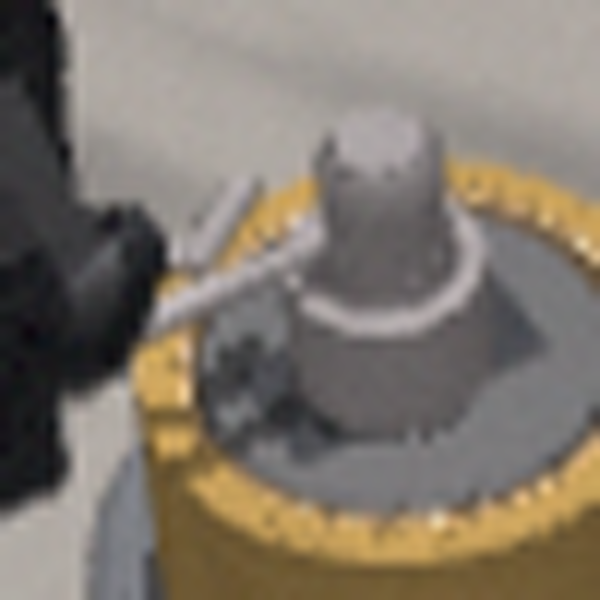

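```bash
python3 -m jog '[{"gripper":1,"delta_pos":[0.0014,-0.0004,0],"turn":[0,0,0]},{"gripper":1,"delta_pos":[0.0029,-0.0009,0],"turn":[0,0,0]},{"gripper":1,"delta_pos":[0.0043,-0.0013,0],"turn":[0,0,0]},{"gripper":1,"delta_pos":[0.0057,-0.0017,0],"turn":[0,0,0]},{"gripper":1,"delta_pos":[0.0072,-0.0022,0],"turn":[0,0,0]},{"gripper":1,"delta_pos":[0.0077,-0.0023,0],"turn":[0,0,0]},{"gripper":1,"delta_pos":[0.0077,-0.0023,0],"turn":[0,0,0]},{"gripper":1,"delta_pos":[0.0077,-0.0023,0],"turn":[0,0,0]}]'; python3 - <<'E'
from h import *
s=st(); e=np.array(s['ee_pos']); print("s",e[:2]@[.957,-.29],"l",e[:2]@[.29,.957])
p,d=vision.camera("scene"); np.savez('pics/scene8.npz',p=p,d=d); crop(p,(245,205,295,255),12,"pics/g3.png")
E
```

```text
t: 17.6
ee_pos: [0.5047, 0.1087, 0.102]
tool_rot: [0.104, 0.699, -0.104, 0.699]
wrist_force: [-0.2, -0.1, -0.7]
width: 0.262
t 17.60 ee [0.5047 0.1087 0.102 ] toolx [-0.  0. -1.] yaw(y) 1.276 F [-0.2 -0.1 -0.7] T [ 0.01 -0.01  0.01] w 0.262 j [ 0.07  0.41 -0.48  0.68  0.    0.36]
s 0.4514575157515429 l 0.2503319328171695
```

View pics/g3.png

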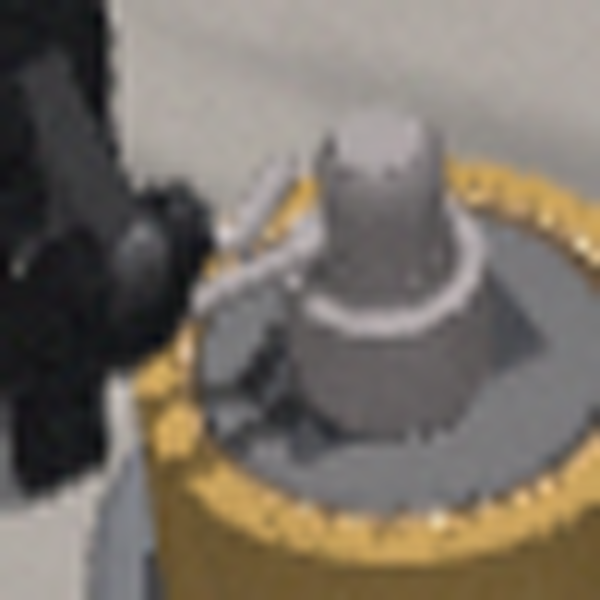

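```bash
python3 -m jog '[{"gripper":1,"delta_pos":[0.001,-0.0003,0],"turn":[0,0,0]},{"gripper":1,"delta_pos":[0.0019,-0.0006,0],"turn":[0,0,0]},{"gripper":1,"delta_pos":[0.0029,-0.0009,0],"turn":[0,0,0]},{"gripper":1,"delta_pos":[0.0038,-0.0012,0],"turn":[0,0,0]},{"gripper":1,"delta_pos":[0.0048,-0.0015,0],"turn":[0,0,0]},{"gripper":1,"delta_pos":[0.0057,-0.0017,0],"turn":[0,0,0]},{"gripper":1,"delta_pos":[0.0057,-0.0017,0],"turn":[0,0,0]},{"gripper":1,"delta_pos":[0.0057,-0.0017,0],"turn":[0,0,0]}]'; cat > r.py <<'E'
from h import *
s=st(); e=np.array(s['ee_pos']); F=np.array(s['wrist_force']);print("s %.4f l %.4f Fs %.1f Fl %.1f"%(e[:2]@[.957,-.29],e[:2]@[.29,.957],F[:2]@[.957,-.29],F[:2]@[.29,.957]))
E
python3 r.py
```

```text
t: 18.65
ee_pos: [0.5104, 0.1069, 0.102]
tool_rot: [0.104, 0.699, -0.104, 0.699]
wrist_force: [0.1, -0.1, -0.5]
width: 0.264
t 18.65 ee [0.5104 0.1069 0.102 ] toolx [-0. -0. -1.] yaw(y) 1.276 F [ 0.1 -0.1 -0.5] T [ 0.01 -0.   -0.03] w 0.264 j [ 0.06  0.42 -0.46  0.69 -0.    0.36]
s 0.4574 l 0.2503 Fs 0.2 Fl -0.1
```

```bash
python3 -m jog '[{"gripper":1,"delta_pos":[0.001,-0.0003,0],"turn":[0,0,0]},{"gripper":1,"delta_pos":[0.0019,-0.0006,0],"turn":[0,0,0]},{"gripper":1,"delta_pos":[0.0029,-0.0009,0],"turn":[0,0,0]},{"gripper":1,"delta_pos":[0.0038,-0.0012,0],"turn":[0,0,0]},{"gripper":1,"delta_pos":[0.0048,-0.0015,0],"turn":[0,0,0]},{"gripper":1,"delta_pos":[0.0057,-0.0017,0],"turn":[0,0,0]},{"gripper":1,"delta_pos":[0.0057,-0.0017,0],"turn":[0,0,0]},{"gripper":1,"delta_pos":[0.0057,-0.0017,0],"turn":[0,0,0]}]'; python3 r.py; python3 -c "
from h import *
p,d=vision.camera('scene'); np.savez('pics/scene9.npz',p=p,d=d); crop(p,(245,205,295,255),12,'pics/g4.png')"
```

```text
t: 19.65
ee_pos: [0.5161, 0.1052, 0.102]
tool_rot: [0.104, 0.699, -0.104, 0.699]
wrist_force: [0.1, -0.3, 0.2]
width: 0.266
t 19.65 ee [0.5161 0.1052 0.102 ] toolx [-0.  0. -1.] yaw(y) 1.276 F [ 0.1 -0.3  0.2] T [-0.01 -0.02 -0.05] w 0.266 j [ 0.06  0.43 -0.45  0.7   0.    0.36]
s 0.4634 l 0.2504 Fs 0.2 Fl -0.2
```

View pics/g4.png

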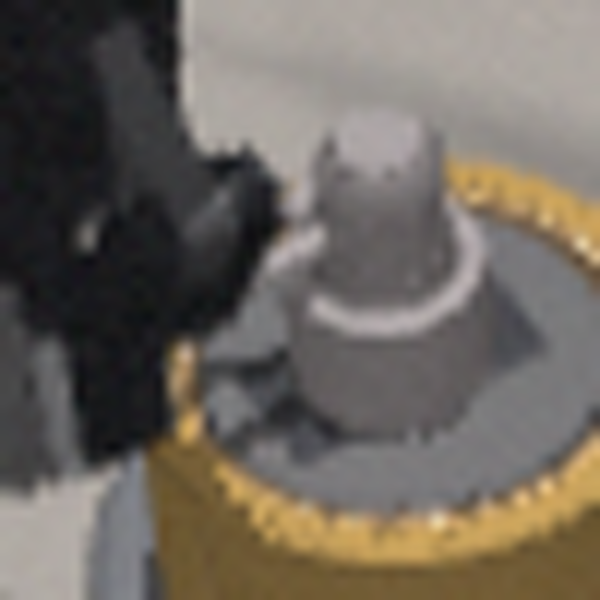

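```bash
python3 -m jog '[{"gripper":1,"delta_pos":[0.001,-0.0003,0],"turn":[0,0,0]},{"gripper":1,"delta_pos":[0.0019,-0.0006,0],"turn":[0,0,0]},{"gripper":1,"delta_pos":[0.0029,-0.0009,0],"turn":[0,0,0]},{"gripper":1,"delta_pos":[0.0038,-0.0012,0],"turn":[0,0,0]},{"gripper":1,"delta_pos":[0.0048,-0.0015,0],"turn":[0,0,0]},{"gripper":1,"delta_pos":[0.0057,-0.0017,0],"turn":[0,0,0]},{"gripper":1,"delta_pos":[0.0057,-0.0017,0],"turn":[0,0,0]},{"gripper":1,"delta_pos":[0.0057,-0.0017,0],"turn":[0,0,0]}]'; python3 r.py; python3 -c "
from h import *
p,d=vision.camera('scene'); np.savez('pics/scene10.npz',p=p,d=d); crop(p,(245,205,295,255),12,'pics/g5.png')"
```

```text
t: 20.7
ee_pos: [0.5225, 0.1036, 0.1022]
tool_rot: [0.104, 0.699, -0.104, 0.7]
wrist_force: [0.3, 4.5, -0.2]
width: 0.268
t 20.70 ee [0.5225 0.1036 0.1022] toolx [ 0.001  0.    -1.   ] yaw(y) 1.276 F [ 0.3  4.5 -0.2] T [0.75 0.   0.16] w 0.268 j [ 0.06  0.44 -0.43  0.7   0.    0.35]
s 0.4700 l 0.2507 Fs -1.0 Fl 4.5
```

View pics/g5.png

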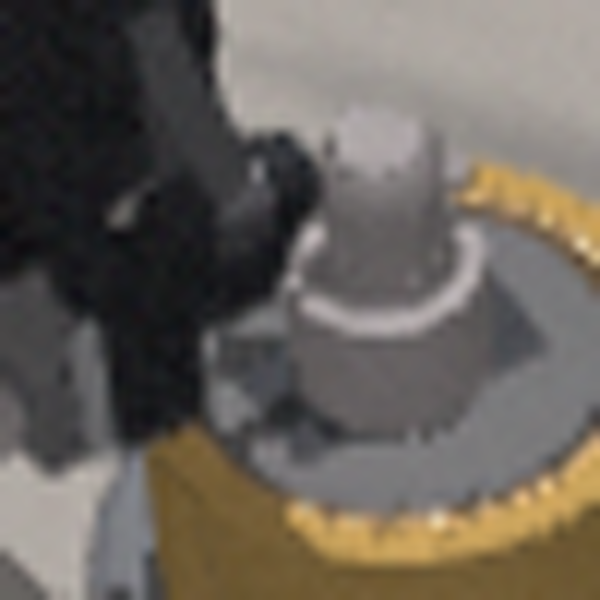

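```bash
python3 -m jog '[{"gripper":1,"delta_pos":[0.0007,-0.0002,0],"turn":[0,0,0]},{"gripper":1,"delta_pos":[0.0014,-0.0004,0],"turn":[0,0,0]},{"gripper":1,"delta_pos":[0.0021,-0.0006,0],"turn":[0,0,0]},{"gripper":1,"delta_pos":[0.0029,-0.0009,0],"turn":[0,0,0]},{"gripper":1,"delta_pos":[0.0038,-0.0012,0],"turn":[0,0,0]},{"gripper":1,"delta_pos":[0.0038,-0.0012,0],"turn":[0,0,0]},{"gripper":1,"delta_pos":[0.0038,-0.0012,0],"turn":[0,0,0]},{"gripper":1,"delta_pos":[0.0038,-0.0012,0],"turn":[0,0,0]}]'; python3 r.py
```

```text
t: 21.75
ee_pos: [0.5261, 0.1024, 0.1022]
tool_rot: [0.104, 0.699, -0.104, 0.7]
wrist_force: [2.0, 4.7, -0.5]
width: 0.268
t 21.75 ee [0.5261 0.1024 0.1022] toolx [ 0.001  0.    -1.   ] yaw(y) 1.276 F [ 2.   4.7 -0.5] T [ 0.96 -0.3   0.25] w 0.268 j [ 0.05  0.44 -0.42  0.7   0.    0.35]
s 0.4738 l 0.2505 Fs 0.6 Fl 5.1
```

```bash
python3 -m jog '[{"gripper":1,"delta_pos":[0.0007,-0.0002,0],"turn":[0,0,0]},{"gripper":1,"delta_pos":[0.0014,-0.0004,0],"turn":[0,0,0]},{"gripper":1,"delta_pos":[0.0021,-0.0006,0],"turn":[0,0,0]},{"gripper":1,"delta_pos":[0.0029,-0.0009,0],"turn":[0,0,0]},{"gripper":1,"delta_pos":[0.0038,-0.0012,0],"turn":[0,0,0]},{"gripper":1,"delta_pos":[0.0038,-0.0012,0],"turn":[0,0,0]},{"gripper":1,"delta_pos":[0.0038,-0.0012,0],"turn":[0,0,0]},{"gripper":1,"delta_pos":[0.0038,-0.0012,0],"turn":[0,0,0]}]'; python3 r.py; python3 -c "
from h import *
p,d=vision.camera('scene'); np.savez('pics/scene11.npz',p=p,d=d); crop(p,(245,205,295,255),12,'pics/g6.png')
p,d=vision.camera('top'); np.savez('pics/top11.npz',p=p,d=d); crop(p,(270,210,320,260),10,'pics/g6t.png')"
```

```text
t: 22.75
ee_pos: [0.5296, 0.1011, 0.1021]
tool_rot: [0.104, 0.699, -0.104, 0.7]
wrist_force: [1.5, 4.0, -0.2]
width: 0.27
t 22.75 ee [0.5296 0.1011 0.1021] toolx [ 0. -0. -1.] yaw(y) 1.276 F [ 1.5  4.  -0.2] T [ 0.9  -0.34  0.23] w 0.270 j [ 0.05  0.45 -0.42  0.71 -0.    0.35]
s 0.4775 l 0.2503 Fs 0.3 Fl 4.2
```

View pics/g6.png

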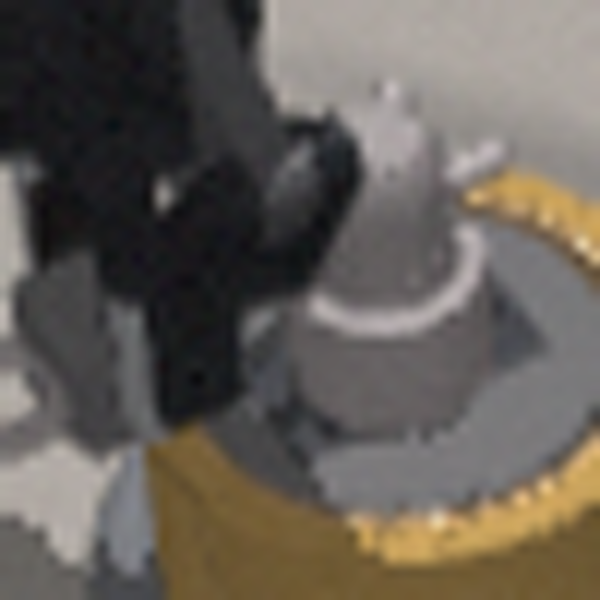

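View pics/g6t.png

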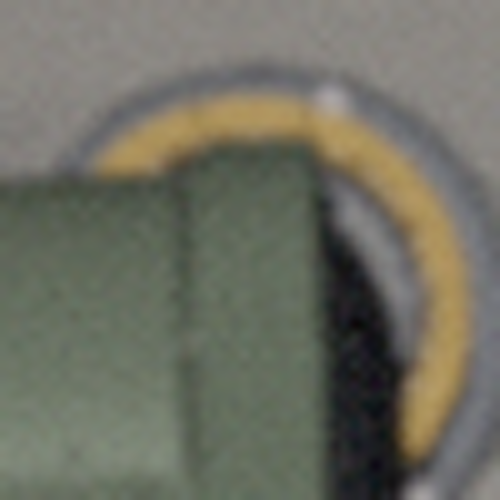

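```bash
python3 -m jog '[{"gripper":1,"delta_pos":[0.0007,-0.0002,0],"turn":[0,0,0]},{"gripper":1,"delta_pos":[0.0014,-0.0004,0],"turn":[0,0,0]},{"gripper":1,"delta_pos":[0.0021,-0.0006,0],"turn":[0,0,0]},{"gripper":1,"delta_pos":[0.0029,-0.0009,0],"turn":[0,0,0]},{"gripper":1,"delta_pos":[0.0029,-0.0009,0],"turn":[0,0,0]},{"gripper":1,"delta_pos":[0.0029,-0.0009,0],"turn":[0,0,0]},{"gripper":1,"delta_pos":[0.0029,-0.0009,0],"turn":[0,0,0]},{"gripper":1,"delta_pos":[0.0029,-0.0009,0],"turn":[0,0,0]}]'; python3 r.py
```

```text
t: 23.85
ee_pos: [0.5328, 0.1, 0.1022]
tool_rot: [0.104, 0.699, -0.104, 0.7]
wrist_force: [4.2, 2.5, -0.1]
width: 0.267
t 23.85 ee [0.5328 0.1    0.1022] toolx [ 0.001 -0.    -1.   ] yaw(y) 1.276 F [ 4.2  2.5 -0.1] T [ 0.44 -0.84  0.14] w 0.267 j [ 0.05  0.45 -0.41  0.71 -0.    0.34]
s 0.4809 l 0.2503 Fs 3.3 Fl 3.6
```

```bash
python3 -m jog '[{"gripper":1,"delta_pos":[0.0007,-0.0002,0],"turn":[0,0,0]},{"gripper":1,"delta_pos":[0.0014,-0.0004,0],"turn":[0,0,0]},{"gripper":1,"delta_pos":[0.0021,-0.0006,0],"turn":[0,0,0]},{"gripper":1,"delta_pos":[0.0029,-0.0009,0],"turn":[0,0,0]},{"gripper":1,"delta_pos":[0.0029,-0.0009,0],"turn":[0,0,0]},{"gripper":1,"delta_pos":[0.0029,-0.0009,0],"turn":[0,0,0]},{"gripper":1,"delta_pos":[0.0029,-0.0009,0],"turn":[0,0,0]},{"gripper":1,"delta_pos":[0.0029,-0.0009,0],"turn":[0,0,0]}]'; python3 r.py; python3 -c "
from h import *
p,d=vision.camera('scene'); np.savez('pics/scene12.npz',p=p,d=d); crop(p,(245,205,295,255),12,'pics/g7.png')"
```

```text
t: 24.85
ee_pos: [0.5351, 0.0992, 0.1019]
tool_rot: [0.104, 0.7, -0.104, 0.699]
wrist_force: [1.5, 1.7, -1.1]
width: 0.265
t 24.85 ee [0.5351 0.0992 0.1019] toolx [-0. -0. -1.] yaw(y) 1.276 F [ 1.5  1.7 -1.1] T [ 0.35 -0.19  0.06] w 0.265 j [ 0.05  0.45 -0.4   0.71 -0.    0.34]
s 0.4833 l 0.2501 Fs 0.9 Fl 2.1
```

View pics/g7.png

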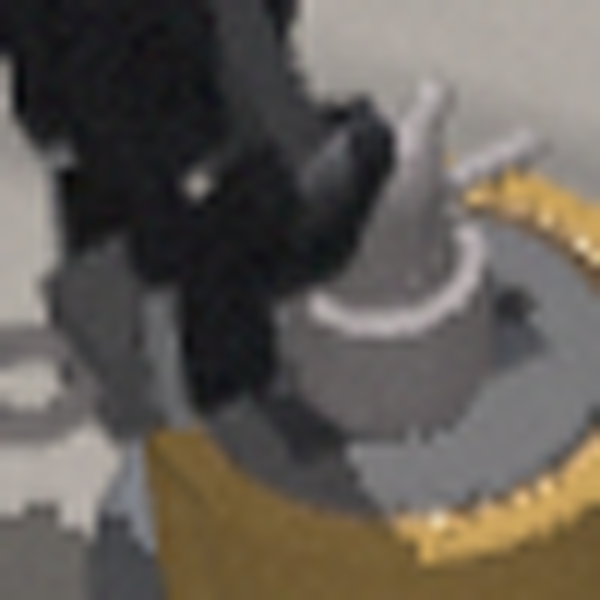

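```bash
python3 -m jog '[{"gripper":1,"delta_pos":[0.0007,-0.0002,0],"turn":[0,0,0]},{"gripper":1,"delta_pos":[0.0014,-0.0004,0],"turn":[0,0,0]},{"gripper":1,"delta_pos":[0.0021,-0.0006,0],"turn":[0,0,0]},{"gripper":1,"delta_pos":[0.0029,-0.0009,0],"turn":[0,0,0]},{"gripper":1,"delta_pos":[0.0029,-0.0009,0],"turn":[0,0,0]},{"gripper":1,"delta_pos":[0.0029,-0.0009,0],"turn":[0,0,0]},{"gripper":1,"delta_pos":[0.0029,-0.0009,0],"turn":[0,0,0]},{"gripper":1,"delta_pos":[0.0029,-0.0009,0],"turn":[0,0,0]}]'; python3 r.py
```

```text
t: 25.9
ee_pos: [0.5381, 0.0984, 0.102]
tool_rot: [0.104, 0.699, -0.104, 0.699]
wrist_force: [0.2, -0.6, -1.6]
width: 0.266
t 25.90 ee [0.5381 0.0984 0.102 ] toolx [-0. -0. -1.] yaw(y) 1.276 F [ 0.2 -0.6 -1.6] T [ 0.08 -0.01  0.02] w 0.266 j [ 0.05  0.46 -0.39  0.72 -0.    0.34]
s 0.4864 l 0.2502 Fs 0.4 Fl -0.5
```

```bash
python3 -m jog '[{"gripper":1,"delta_pos":[0.0007,-0.0002,0],"turn":[0,0,0]},{"gripper":1,"delta_pos":[0.0014,-0.0004,0],"turn":[0,0,0]},{"gripper":1,"delta_pos":[0.0021,-0.0006,0],"turn":[0,0,0]},{"gripper":1,"delta_pos":[0.0021,-0.0006,0],"turn":[0,0,0]},{"gripper":1,"delta_pos":[0.0021,-0.0006,0],"turn":[0,0,0]},{"gripper":1,"delta_pos":[0.0021,-0.0006,0],"turn":[0,0,0]},{"gripper":1,"delta_pos":[0.0021,-0.0006,0],"turn":[0,0,0]},{"gripper":1,"delta_pos":[0.0021,-0.0006,0],"turn":[0,0,0]}]'; python3 r.py;  python3 -c "
from h import *
p,d=vision.camera('scene'); np.savez('pics/scene13.npz',p=p,d=d); crop(p,(245,205,295,255),12,'pics/g8.png')"
```

```text
t: 26.9
ee_pos: [0.5402, 0.0978, 0.102]
tool_rot: [0.104, 0.699, -0.104, 0.699]
wrist_force: [-0.5, 0.7, -0.7]
width: 0.264
t 26.90 ee [0.5402 0.0978 0.102 ] toolx [ 0. -0. -1.] yaw(y) 1.276 F [-0.5  0.7 -0.7] T [-0.05  0.01 -0.01] w 0.264 j [ 0.04  0.46 -0.39  0.72 -0.    0.34]
s 0.4886 l 0.2503 Fs -0.7 Fl 0.5
```

View pics/g8.png

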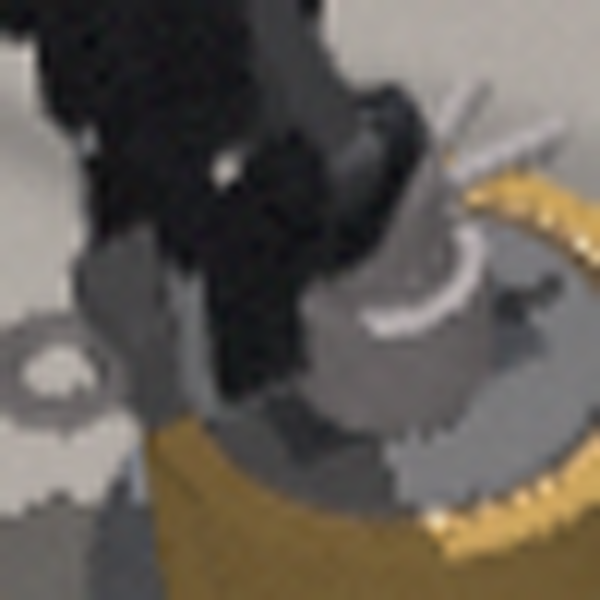

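```bash
python3 -m jog '[{"gripper":1,"delta_pos":[0.0005,-0.00015,0],"turn":[0,0,0]},{"gripper":1,"delta_pos":[0.001,-0.0003,0],"turn":[0,0,0]},{"gripper":1,"delta_pos":[0.0015,-0.0004,0],"turn":[0,0,0]},{"gripper":1,"delta_pos":[0.0019,-0.0006,0],"turn":[0,0,0]},{"gripper":1,"delta_pos":[0.0019,-0.0006,0],"turn":[0,0,0]},{"gripper":1,"delta_pos":[0.0019,-0.0006,0],"turn":[0,0,0]},{"gripper":1,"delta_pos":[0.0019,-0.0006,0],"turn":[0,0,0]},{"gripper":1,"delta_pos":[0.0019,-0.0006,0],"turn":[0,0,0]}]'; python3 r.py
```

```text
t: 27.95
ee_pos: [0.5418, 0.0973, 0.1019]
tool_rot: [0.104, 0.7, -0.104, 0.699]
wrist_force: [-1.1, 0.2, -1.6]
width: 0.266
t 27.95 ee [0.5418 0.0973 0.1019] toolx [-0.001  0.    -1.   ] yaw(y) 1.276 F [-1.1  0.2 -1.6] T [ 0.12  0.35 -0.03] w 0.266 j [ 0.04  0.46 -0.38  0.72  0.    0.34]
s 0.4903 l 0.2502 Fs -1.1 Fl -0.2
```

```bash
python3 -m jog '[{"gripper":1,"delta_pos":[0.0005,-0.00015,0],"turn":[0,0,0]},{"gripper":1,"delta_pos":[0.001,-0.0003,0],"turn":[0,0,0]},{"gripper":1,"delta_pos":[0.0015,-0.0004,0],"turn":[0,0,0]},{"gripper":1,"delta_pos":[0.0019,-0.0006,0],"turn":[0,0,0]},{"gripper":1,"delta_pos":[0.0019,-0.0006,0],"turn":[0,0,0]},{"gripper":1,"delta_pos":[0.0019,-0.0006,0],"turn":[0,0,0]},{"gripper":1,"delta_pos":[0.0019,-0.0006,0],"turn":[0,0,0]},{"gripper":1,"delta_pos":[0.0019,-0.0006,0],"turn":[0,0,0]}]'; python3 r.py;  python3 -c "
from h import *
p,d=vision.camera('scene'); np.savez('pics/scene14.npz',p=p,d=d); crop(p,(245,205,295,255),12,'pics/g9.png')"
```

```text
t: 28.95
ee_pos: [0.5439, 0.0966, 0.1019]
tool_rot: [0.104, 0.7, -0.104, 0.699]
wrist_force: [-4.5, 1.3, -1.4]
width: 0.262
t 28.95 ee [0.5439 0.0966 0.1019] toolx [-0. -0. -1.] yaw(y) 1.276 F [-4.5  1.3 -1.4] T [ 0.28  0.85 -0.01] w 0.262 j [ 0.04  0.47 -0.38  0.72 -0.    0.34]
s 0.4925 l 0.2502 Fs -4.6 Fl -0.0
```

View pics/g9.png

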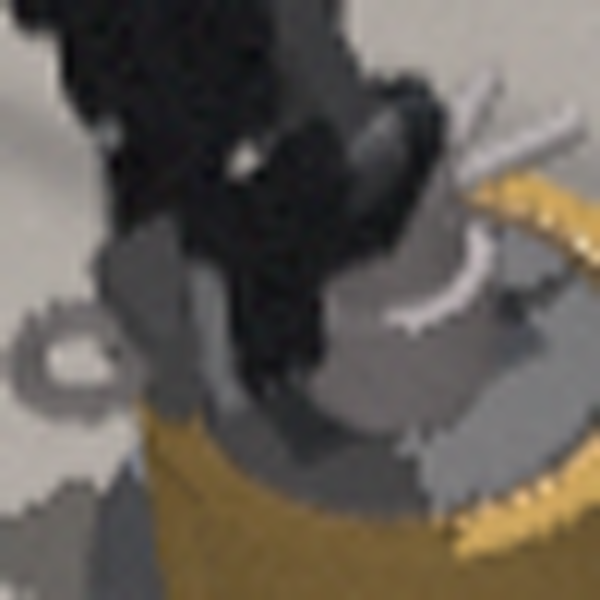

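```bash
python3 - <<'E'
from h import *
f=np.array([.957,-.29,0]); c0=np.array([.5738,.0850,.0])  # scene-frame spindle before slide
for d in (0,.002,.004):
    c=c0+f*d
    t=proj("scene",[c+f*.038+[0,0,.095], c+f*.028+[0,0,.095], c+[0,0,.1135]])
    print(d,((t-[245,205]+.5)*12).round(0).tolist())
c=c0; print(((proj("scene",[c+[0,0,.095]])-[245,205]+.5)*12))
E
```

```text
0 [[576.0, 125.0], [526.0, 149.0], [377.0, 138.0]]
0.002 [[586.0, 120.0], [536.0, 144.0], [387.0, 133.0]]
0.004 [[596.0, 116.0], [546.0, 139.0], [397.0, 129.0]]
[[384.14839134 215.37555086]]
```

Tip at crop (582,118) matches the calculated home position, the bent leg shows behind the spindle (490,80), and the spindle has just started to move at about 4.6 N. I keep pushing gently until it holds.

```bash
python3 -m jog '[{"gripper":1,"delta_pos":[0.0006,-0.0002,0],"turn":[0,0,0]},{"gripper":1,"delta_pos":[0.0012,-0.0004,0],"turn":[0,0,0]},{"gripper":1,"delta_pos":[0.0018,-0.0005,0],"turn":[0,0,0]},{"gripper":1,"delta_pos":[0.0024,-0.0007,0],"turn":[0,0,0]},{"gripper":1,"delta_pos":[0.0024,-0.0007,0],"turn":[0,0,0]},{"gripper":1,"delta_pos":[0.0024,-0.0007,0],"turn":[0,0,0]},{"gripper":1,"delta_pos":[0.0024,-0.0007,0],"turn":[0,0,0]},{"gripper":1,"delta_pos":[0.0024,-0.0007,0],"turn":[0,0,0]}]'; python3 r.py
```

```text
t: 30.0
ee_pos: [0.5465, 0.0958, 0.102]
tool_rot: [0.104, 0.699, -0.104, 0.699]
wrist_force: [-4.3, 1.3, -2.3]
width: 0.264
t 30.00 ee [0.5465 0.0958 0.102 ] toolx [ 0. -0. -1.] yaw(y) 1.276 F [-4.3  1.3 -2.3] T [0.19 0.84 0.04] w 0.264 j [ 0.04  0.47 -0.37  0.73 -0.    0.34]
s 0.4952 l 0.2502 Fs -4.5 Fl 0.0
```

```bash
python3 -m jog '[{"gripper":1,"delta_pos":[0.0006,-0.0002,0],"turn":[0,0,0]},{"gripper":1,"delta_pos":[0.0012,-0.0004,0],"turn":[0,0,0]},{"gripper":1,"delta_pos":[0.0018,-0.0005,0],"turn":[0,0,0]},{"gripper":1,"delta_pos":[0.0024,-0.0007,0],"turn":[0,0,0]},{"gripper":1,"delta_pos":[0.0024,-0.0007,0],"turn":[0,0,0]},{"gripper":1,"delta_pos":[0.0024,-0.0007,0],"turn":[0,0,0]},{"gripper":1,"delta_pos":[0.0024,-0.0007,0],"turn":[0,0,0]},{"gripper":1,"delta_pos":[0.0024,-0.0007,0],"turn":[0,0,0]}]'; python3 r.py;  python3 -c "
from h import *
p,d=vision.camera('scene'); np.savez('pics/scene15.npz',p=p,d=d); crop(p,(245,205,295,255),12,'pics/g10.png')"
```

```text
t: 31.0
ee_pos: [0.5489, 0.0951, 0.102]
tool_rot: [0.104, 0.699, -0.104, 0.699]
wrist_force: [-4.4, 1.4, -1.6]
width: 0.267
t 31.00 ee [0.5489 0.0951 0.102 ] toolx [ 0. -0. -1.] yaw(y) 1.276 F [-4.4  1.4 -1.6] T [ 0.04  0.83 -0.03] w 0.267 j [ 0.04  0.47 -0.37  0.73 -0.    0.33]
s 0.4977 l 0.2502 Fs -4.7 Fl 0.1
```

View pics/g10.png

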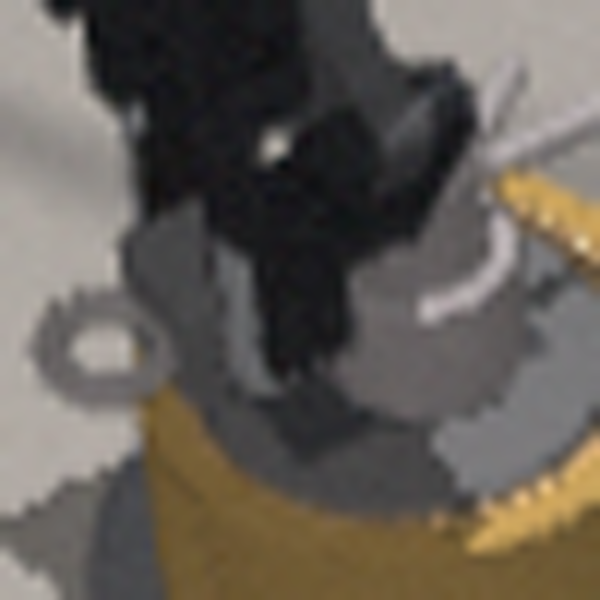

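```bash
python3 -m jog '[{"gripper":1,"delta_pos":[0.0006,-0.0002,0],"turn":[0,0,0]},{"gripper":1,"delta_pos":[0.0012,-0.0004,0],"turn":[0,0,0]},{"gripper":1,"delta_pos":[0.0018,-0.0005,0],"turn":[0,0,0]},{"gripper":1,"delta_pos":[0.0024,-0.0007,0],"turn":[0,0,0]},{"gripper":1,"delta_pos":[0.0026,-0.0008,0],"turn":[0,0,0]},{"gripper":1,"delta_pos":[0.0026,-0.0008,0],"turn":[0,0,0]},{"gripper":1,"delta_pos":[0.0026,-0.0008,0],"turn":[0,0,0]},{"gripper":1,"delta_pos":[0.0026,-0.0008,0],"turn":[0,0,0]}]'; python3 r.py
```

```text
t: 32.05
ee_pos: [0.5515, 0.0944, 0.102]
tool_rot: [0.104, 0.699, -0.104, 0.699]
wrist_force: [-4.6, -0.3, -1.3]
width: 0.266
t 32.05 ee [0.5515 0.0944 0.102 ] toolx [ 0. -0. -1.] yaw(y) 1.276 F [-4.6 -0.3 -1.3] T [ 0.02  0.82 -0.06] w 0.266 j [ 0.04  0.48 -0.36  0.73 -0.    0.33]
s 0.5004 l 0.2503 Fs -4.3 Fl -1.6
```

```bash
python3 -m jog '[{"gripper":1,"delta_pos":[0.0006,-0.0002,0],"turn":[0,0,0]},{"gripper":1,"delta_pos":[0.0012,-0.0004,0],"turn":[0,0,0]},{"gripper":1,"delta_pos":[0.0018,-0.0005,0],"turn":[0,0,0]},{"gripper":1,"delta_pos":[0.0024,-0.0007,0],"turn":[0,0,0]},{"gripper":1,"delta_pos":[0.0026,-0.0008,0],"turn":[0,0,0]},{"gripper":1,"delta_pos":[0.0026,-0.0008,0],"turn":[0,0,0]},{"gripper":1,"delta_pos":[0.0026,-0.0008,0],"turn":[0,0,0]},{"gripper":1,"delta_pos":[0.0026,-0.0008,0],"turn":[0,0,0]}]'; python3 r.py
```

```text
t: 33.05
ee_pos: [0.5537, 0.0937, 0.102]
tool_rot: [0.104, 0.7, -0.104, 0.699]
wrist_force: [-5.2, 0.4, -0.5]
width: 0.264
t 33.05 ee [0.5537 0.0937 0.102 ] toolx [-0.001  0.    -1.   ] yaw(y) 1.276 F [-5.2  0.4 -0.5] T [ 0.09  1.16 -0.04] w 0.264 j [ 0.04  0.48 -0.35  0.74  0.    0.33]
s 0.5027 l 0.2503 Fs -5.1 Fl -1.1
```

```bash
python3 -m jog '[{"gripper":1,"delta_pos":[0.0005,-0.0002,0],"turn":[0,0,0]},{"gripper":1,"delta_pos":[0.001,-0.0003,0],"turn":[0,0,0]},{"gripper":1,"delta_pos":[0.0015,-0.0005,0],"turn":[0,0,0]},{"gripper":1,"delta_pos":[0.0015,-0.0005,0],"turn":[0,0,0]},{"gripper":1,"delta_pos":[0.0015,-0.0005,0],"turn":[0,0,0]},{"gripper":1,"delta_pos":[0.0015,-0.0005,0],"turn":[0,0,0]},{"gripper":1,"delta_pos":[0.0015,-0.0005,0],"turn":[0,0,0]},{"gripper":1,"delta_pos":[0.0015,-0.0005,0],"turn":[0,0,0]}]'; python3 r.py
```

```text
t: 34.05
ee_pos: [0.5539, 0.0937, 0.1016]
tool_rot: [0.104, 0.701, -0.103, 0.698]
wrist_force: [-8.3, 1.5, 1.4]
width: 0.264
t 34.05 ee [0.5539 0.0937 0.1016] toolx [-0.003  0.001 -1.   ] yaw(y) 1.277 F [-8.3  1.5  1.4] T [ 0.33  1.66 -0.01] w 0.264 j [ 0.04  0.48 -0.35  0.74  0.    0.33]
s 0.5029 l 0.2503 Fs -8.3 Fl -1.0
```

```bash
python3 -m jog '[{"gripper":1,"delta_pos":[0.0005,-0.0002,0],"turn":[0,0,0]},{"gripper":1,"delta_pos":[0.001,-0.0003,0],"turn":[0,0,0]},{"gripper":1,"delta_pos":[0.0013,-0.0004,0],"turn":[0,0,0]},{"gripper":1,"delta_pos":[0.0013,-0.0004,0],"turn":[0,0,0]},{"gripper":1,"delta_pos":[0.0013,-0.0004,0],"turn":[0,0,0]},{"gripper":1,"delta_pos":[0.0013,-0.0004,0],"turn":[0,0,0]},{"gripper":1,"delta_pos":[0.0013,-0.0004,0],"turn":[0,0,0]},{"gripper":1,"delta_pos":[0.0013,-0.0004,0],"turn":[0,0,0]}]'; python3 r.py;  python3 -c "
from h import *
p,d=vision.camera('scene'); np.savez('pics/scene16.npz',p=p,d=d); crop(p,(245,195,305,255),10,'pics/g11.png')"
```

```text
t: 35.05
ee_pos: [0.5541, 0.0937, 0.1013]
tool_rot: [0.104, 0.701, -0.103, 0.698]
wrist_force: [-10.8, 3.0, 2.8]
width: 0.264
t 35.05 ee [0.5541 0.0937 0.1013] toolx [-0.005  0.002 -1.   ] yaw(y) 1.277 F [-10.8   3.    2.8] T [ 0.59  2.11 -0.06] w 0.264 j [ 0.04  0.49 -0.35  0.74  0.    0.33]
s 0.5031 l 0.2503 Fs -11.2 Fl -0.3
```

View pics/g11.png

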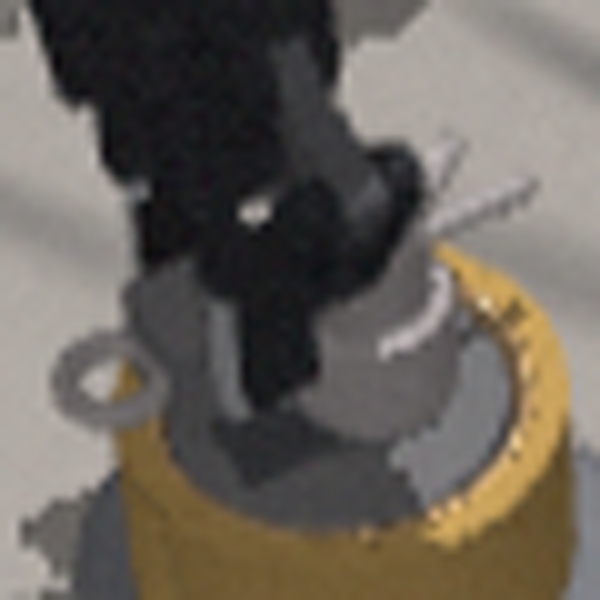

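```bash
python3 -m jog '[{"gripper":1,"delta_pos":[-0.001,0.0003,0],"turn":[0,0,0]},{"gripper":1,"delta_pos":[-0.002,0.0006,0],"turn":[0,0,0]},{"gripper":1,"delta_pos":[-0.0023,0.0007,0],"turn":[0,0,0]},{"gripper":0.7,"delta_pos":[-0.0023,0.0007,0],"turn":[0,0,0]},{"gripper":0.5,"delta_pos":[-0.0023,0.0007,0],"turn":[0,0,0]},{"gripper":0.2,"delta_pos":[-0.0023,0.0007,0],"turn":[0,0,0]},{"gripper":0,"delta_pos":[-0.0023,0.0007,0],"turn":[0,0,0]},{"gripper":0,"delta_pos":[-0.0023,0.0007,0],"turn":[0,0,0]}]'; python3 r.py
```

```text
t: 36.1
ee_pos: [0.5547, 0.0934, 0.1021]
tool_rot: [0.104, 0.699, -0.104, 0.7]
wrist_force: [0.9, 0.2, -0.1]
width: 0.999
t 36.10 ee [0.5547 0.0934 0.1021] toolx [ 0.  0. -1.] yaw(y) 1.276 F [ 0.9  0.2 -0.1] T [ 0.04  0.03 -0.  ] w 0.999 j [ 0.04  0.48 -0.35  0.74 -0.    0.33]
s 0.5038 l 0.2503 Fs 0.8 Fl 0.5
```

Lift straight up, then move back toward the robot side for a clear view.

```bash
python3 -m jog '[{"gripper":0,"delta_pos":[0,0,0.02],"turn":[0,0,0]},{"gripper":0,"delta_pos":[0,0,0.06],"turn":[0,0,0]},{"gripper":0,"delta_pos":[0,0,0.11],"turn":[0,0,0]},{"gripper":0,"delta_pos":[-0.03,0.02,0.15],"turn":[0,0,0]},{"gripper":0,"delta_pos":[-0.07,0.05,0.16],"turn":[0,0,0]},{"gripper":0,"delta_pos":[-0.11,0.09,0.16],"turn":[0,0,0]},{"gripper":0,"delta_pos":[-0.15,0.13,0.16],"turn":[0,0,0]},{"gripper":0,"delta_pos":[-0.18,0.17,0.16],"turn":[0,0,0]}]'; python3 -c "
from h import *
st()
p,d=vision.camera('scene'); np.savez('pics/scene17.npz',p=p,d=d); crop(p,(235,195,305,265),9,'pics/h1.png'); cv2.imwrite('pics/h0.png',p[:,:,::-1])
p,d=vision.camera('top'); np.savez('pics/top17.npz',p=p,d=d); crop(p,(260,205,330,275),9,'pics/h2.png')"
```

```text
t: 37.1
ee_pos: [0.3729, 0.2643, 0.2623]
tool_rot: [0.104, 0.699, -0.104, 0.7]
wrist_force: [1.2, 0.6, 0.3]
width: 0.997
t 37.10 ee [0.3729 0.2643 0.2623] toolx [ 0.  0. -1.] yaw(y) 1.276 F [1.2 0.6 0.3] T [ 0.02 -0.08 -0.02] w 0.997 j [ 0.45  0.14 -0.39  1.04  0.    0.75]
```

View pics/h1.png

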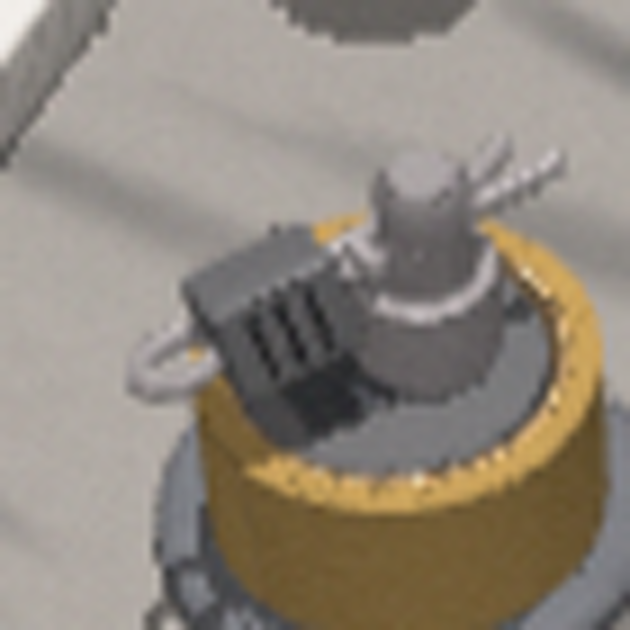

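View pics/h2.png

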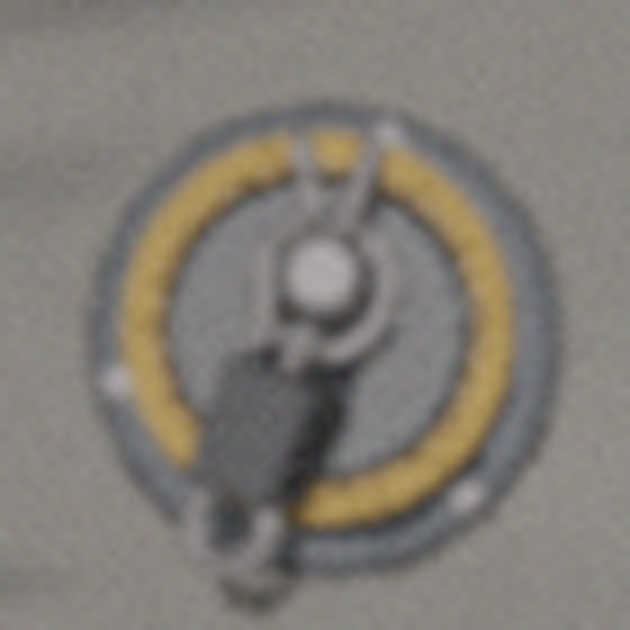

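View pics/h0.png

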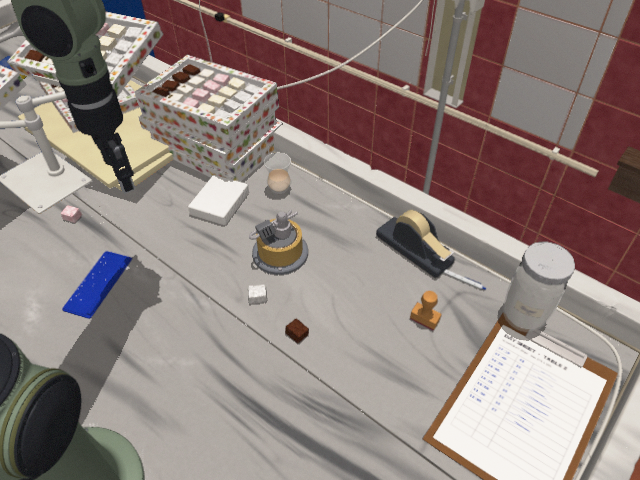

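Both pictures show the result. In the top crop the collar sits at the spindle (295,345) and the bent leg has closed behind it in a V (305,160 / 370,150). In the scene crop the sleeve is down on the core (430,330), and the sweets, stamp and glass look unmoved.

```bash
python3 -c "
from station import order
print(order.hand_in())"
```

```text
the job is handed in; nothing more can be done
None
```

The sleeve is on the spindle and down on the core, the R-clip is locked through the cross-hole, and the job was handed in at about 37 s with the gripper open and clear.

- **Sleeve:** I felt the spindle's sideways position with the sleeve still in the jaws. I let go just above the core and it dropped down. Later pictures show it resting there with its top below the hole.
- **Clip:** The leg went in without force and the bent leg passed over the spindle. The force then fell to about zero, which I took as the snap. The collar met the spindle and pushed it about 12 mm at roughly 4.5 N until it held. My last push read 11 N, with no further movement.
- **Last checks:** After release, both pictures show the collar against the spindle, the bent leg closed behind it, and the sweets, stamp and glass where they were at the start.
- **What disagreed:**
  - Riding over showed no more than about 1 N against the push, less than the expected 5 to 15 N. Force was only read at the end of each move, so a brief peak may have been missed.
  - The two cameras disagreed by 2 to 5 mm sideways, so I relied on feel for the alignment.
  - The free end of the clip looks slightly drooped within the hole's clearance.

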